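Charge the bench mill through its slot with a boat, then scan it

ROBOT

A 7-joint arm with a two-finger parallel gripper is mounted at the origin on the work surface. World frame = base frame: x ahead of the robot, y to its left, z up, the work surface at z = 0. Lengths are in m, angles in rad, forces in N, time in s.
With the tool pointing down it reaches from about 0.4 to 0.9 m from the base axis. Payload 5.5 kg.
Tool frame: the origin (TCP) lies between the finger pads; the fingertips stand 19 mm ahead of it and the grasp point (between the pads) is the TCP; z points along the fingers, y is the direction in which the jaws open and shut (so a half turn about z gives the same grasp; the last joint's range is limited). The gripper opens to 85 mm and grips with 20 to 120 N. Pads are 22 mm wide; open, the fingers measure 114 mm over their backs; the gripper's body (76 mm by 85 mm) begins 54 mm behind the grasp point. The pads swing forward as they close: fully open they stand 13 mm farther back than shut.
Start: joints at [1.554, 0.501, -0.427, 1.55, 0.221, 1.138, -0.21], TCP at [0.18, -0.625, 0.25] pointing down, gripper open.
Joint ranges: [-2.88, 2.88], [-0.31, 2.03], [-1.54, 1.56], [0.2, 2.42], [-1.41, 4.55], [0.19, 2.02], [-2.57, 2.57]. Speed limits (rad/s): [2.57, 2.57, 3.14, 3.14, 3.14, 3.14, 3.14].

INTERFACE

Orientations are given as [roll, pitch, yaw] about the fixed x, y, z axes, in that order (R = Rz(yaw) Ry(pitch) Rx(roll)).
In Python, from cell import telemetry, imaging, finish_job gives the robot as it stands.
- The arm moves only by the shell command python3 -m handwheel 'ROWS' [FORCE]. ROWS is JSON, a list of rows, each a list of 7 numbers: the shift along the tool's x, y, z scaled (see below), then the turn, a rotation vector about the tool's x, y, z scaled (see below), then the gripper's target within -1 to 1 (shut at 1, half-way at 0, fully open at -1). A call has 1 to 12 rows; each row is the pose to reach, as a shift and turn from the pose commanded when the call began, along the tool's axes at that moment; what a row does not reach only later rows make up. The controller multiplies each number of a shift by 0.2 m and each number of a turn by pi/4 rad. A row lasts 1/12 s, in which the tool goes at most 41.7 mm and 7.16 degrees, less where a joint would pass 70% of its speed; a pose out of reach is approached as far as the arm can. A call with a number of a shift or a turn outside -1 to 1 is refused whole. A call with a gripper value outside its range is refused whole. The fingers move at their own pace and stop on an object; FORCE is the grip in N (left out, the last holds). Time passes only in rows, so rows that repeat a pose let the fingers close. It gives the time, the measured TCP pose, the force and the opening at its end, in the units of the state.
- telemetry.get_obs(): the state, without advancing time (a new reading comes with each control period).
- imaging.read_camera(name): name is "side" or "top" or "wrist"; returns (picture, depth): 420x560x3 uint8, red, green, blue; 420x560 float32, m along the optical axis (not along the pixel's ray), 0 where there is no reading.
- imaging.camera_info(name): a dict with "mtx" (3x3 intrinsics, pixels), "R" (3x3) and "t" (3): a world point X has camera coordinates R X + t. Camera axes: x right, y down, z forward; pixel columns grow to the right and rows downward; lengths in m; the calibration is good to about 2 mm. A picture is of the moment at which its call begins: read the wrist's pose just before it. camera_info takes no time and is no camera call; for the wrist camera it gives the pose at the moment of the call.
- finish_job(): hands the job in, once; it reports no verdict.
The state is a dict: "clock": time; "joint_positions": joint angles; "joint_velocities": joint speeds; "effort": joint torques, N m; "position": TCP position; "tool_rot": TCP orientation; "contact_force": force on the tool from outside, world axes, zero at the start; "wrist_torque": the same for the moment, N m; "opening": finger opening in m.
Only numpy, scipy, OpenCV 4.12 (cv2) and the standard library are available. Lean on these libraries where they do the work, as an engineer would, in place of code of your own. Each camera call takes 0.05 s, during which the arm holds its last target. There are 200 camera calls.

TASK

Slide open the gate over the slot in the mill's steel cover plate, lay all the white ceramic grinding slugs in the trough of the charging boat, slide the loaded boat in through the slot and tip it inside so that every slug drops into the chamber, never letting the boat touch the cover plate or the gate. Draw it out, set it back flat on its own mat and slide the gate fully shut; then pick up the scanner, point it squarely at the barcode label on the cover plate with its window about 8 cm away, hold it steady there for a second or two, and lay it back flat on its own mat. Leave the bottle, jar and beaker where they stand.

Things in the scene. Friction and masses are not known exactly. Their poses are not given: they have to be found in the camera images.
- mill: Bench mill with a clear-walled grinding chamber, fixed, 260 wide (y), 312 deep (x), 220 high. Origin on the bench under the middle of the front face of its cover plate; its x axis points into the mill (away from the robot at yaw 0), z up. Chamber inside: x 4 to 202, y -124 to 124, z 30 (floor) to 215; closed clear top.
- cover: The upright steel cover plate, 4 thick (mill x 0 to 4), 260 wide, 220 high, that closes the front of the chamber. Same origin and axes as the mill. The slot through it is its only opening.
- slot (a point): Centre of the slot, on the front face of the cover plate, 150 above the bench. Slot is 62 wide (y) and 46 high (z 127 to 173). Axes as the mill's: x goes in through the slot.
- gate (a joint): The sliding dark steel gate, 74 wide and 64 high, that runs sideways on rails along the front of the cover plate (its front 6 in front of the plate). Value in m: 0 = shut, covering the slot; grows as it slides to the mill's -y side, up to 0.078, where it is fully open, its near edge 41 from the slot's centre. Stays where left; needs about 2 N. May start partly open.
- gate_tab (a point): Grip point of the gate's black tab, which stands up above the top of the cover plate: 24 wide (y), 10 thick (x), from 222 to 270 above the bench; this point is 250 up and 4 in front of the plate, and moves with the gate. Pinch it from above and move it along the plate.
- label (a point): Centre of the white barcode label (56 x 56) on the front face of the cover plate, 85 to the +y side of the slot's centre and 150 above the bench. Axes as the mill's: x goes into the plate.
- boat: The charging boat, loose, 0.10 kg: origin on its underside, under the middle of the rear end of its trough; x runs along it towards the open nose, z up. Trough: x 0 to 104, 40 wide outside, 34 inside, floor 3 thick, side and rear walls up to z = 11, front (nose, x = 104) open with no lip; four slugs fit in it side by side, lying across it. Shank: x -107 to 0, 12 wide, z 0 to 8. Handle: see boat_grip. It lies flat on its mat at the start.
- boat_grip (a point): Grip point of the boat's black upright handle tab, at boat x -122.5, z 42. The tab is 10 thick (y, grip it across this), 35 long (x -140 to -105) and 70 high (z 0 to 70). Axes as the boat's. It may be gripped at any pitch, straight or slanted.
- boat_trough (a point): Middle of the trough floor's upper face, at boat x 52, z 3. Axes as the boat's.
- boat_nose (a point): Middle of the front edge of the trough floor, at boat x 104, z 3. Axes as the boat's.
- slug1_c (a point): Centre of a white ceramic six-sided slug (2 to 4 are present; None if absent), 18 across flats, 21 across corners, 26 long along its own y axis, 22 g. Lies on one of its flats, its y axis level, on the cork mat at the start; grip it across its ends. On a slope it stays put up to about 30 degrees and tumbles off above that.
- slug2_c (a point): Centre of a white ceramic six-sided slug (2 to 4 are present; None if absent), 18 across flats, 21 across corners, 26 long along its own y axis, 22 g. Lies on one of its flats, its y axis level, on the cork mat at the start; grip it across its ends. On a slope it stays put up to about 30 degrees and tumbles off above that.
- slug3_c (a point): Centre of a white ceramic six-sided slug (2 to 4 are present; None if absent), 18 across flats, 21 across corners, 26 long along its own y axis, 22 g. Lies on one of its flats, its y axis level, on the cork mat at the start; grip it across its ends. On a slope it stays put up to about 30 degrees and tumbles off above that.
- slug4_c (a point): Centre of a white ceramic six-sided slug (2 to 4 are present; None if absent), 18 across flats, 21 across corners, 26 long along its own y axis, 22 g. Lies on one of its flats, its y axis level, on the cork mat at the start; grip it across its ends. On a slope it stays put up to about 30 degrees and tumbles off above that.
- slug_mat_top (a point): Centre of the upper face of the cork mat, 130 x 200, 3 thick, fixed, where the slugs lie at the start.
- boat_mat_top (a point): Centre of the upper face of the boat's grey mat, 270 (x) x 100 (y), 3 thick, fixed.
- scanner_c (a point): Centre of the black wand scanner, a loose bar 130 long (x), 32 wide (y, grip across this), 34 high, 0.14 kg, with its window at the +x end (65 ahead of the centre). Lies flat, z up, on its mat at the start.
- scanner_spot (a point): Reading spot of the scanner: on its axis 80 in front of its window (145 ahead of its centre).
- scanner_mat_top (a point): Centre of the upper face of the scanner's grey mat, 180 (x) x 100 (y), 3 thick, fixed.
- amber_bottle: Bystander: amber bottle, 70 across, 170 high; origin under its base.
- jar: Bystander: clear jar, 60 across, 80 high; origin under its base.
- beaker: Bystander: glass beaker, 70 across, 90 high; origin under its base.
- scanner: The scanner again; origin under its centre, on its underside, axes as scanner_c.
Not all that is in view belongs to the job. Of the things shaped like the boat, the bare steel one is meant.

How it is judged:
By the outcome, as a careful person would: the job done as asked, in the order asked, and still so for the second after the job is handed in, with the robot touching nothing.
Of slug1, slug2, slug3, slug4 only 2 to 4 are there at a start; the rules pass over those that are not, and their reading is None.
At some moment in a run one of slug1, slug2, slug3, slug4, scanner may be knocked a few centimetres aside while the robot is not near it.
It also fails if it takes over 210 s, if anything falls off the work surface, if the arm or the gripper's body presses on something with over 40 N, if the wrist force passes 120 N, or if a joint passes its speed limit or range.

## Working session

There is one attempt and no reset: what is moved stays moved. The work goes in short steps, Python scripts to look and compute and a shell command to move; the robot and the scene stay as the last step left them, time stands still between calls to the robot, and variables do not carry over. Pictures are saved under pics/ and viewed, about 12 in all and at most 16, crops included, and the job is handed in when it is done.

```bash
ls; mkdir -p pics; cat > h.py <<'E'
import numpy as np, cv2, sys
from cell import telemetry, imaging
from scipy.spatial.transform import Rotation as Ro
def snap(n,f,save=True):
    i=imaging.camera_info(n); p,d=imaging.read_camera(n)
    np.savez('pics/'+f+'.npz',p=p,d=d,K=i['mtx'],R=i['R'],t=i['t'])
    if save: cv2.imwrite('pics/'+f+'.png',p[:,:,::-1])
    return p,d
def load(f): return np.load('pics/'+f+'.npz')
def px(f,u,v,z=None):
    "world point of pixel from depth, or on plane z"
    a=load(f); K,R,t=a['K'],a['R'],np.ravel(a['t'])
    r=np.linalg.inv(K)@[u,v,1]
    if z is None: return R.T@(r*a['d'][int(round(v)),int(round(u))]-t)
    c=-R.T@t; w=R.T@r; return c+w*(z-c[2])/w[2]
def cloud(f):
    a=load(f); K,R,t=a['K'],a['R'],np.ravel(a['t']); d=a['d']
    v,u=np.mgrid[:d.shape[0],:d.shape[1]]
    r=np.stack([u,v,np.ones_like(u)],-1)@np.linalg.inv(K).T*d[...,None]
    return (r-t)@R, a['p']
def crop(f,u0,v0,u1,v1,s,out):
    p=load(f)['p'][v0:v1,u0:u1,::-1]
    cv2.imwrite('pics/'+out+'.png',cv2.resize(p,None,fx=s,fy=s,interpolation=cv2.INTER_CUBIC))
def proj(f,X):
    a=load(f); q=a['K']@(a['R']@np.array(X)+np.ravel(a['t'])); return q[:2]/q[2]
def go(pos,rpy):
    "print shift+turn units from current pose to target"
    o=telemetry.get_obs(); T=Ro.from_euler('xyz',o['tool_rot']); G=Ro.from_euler('xyz',rpy)
    s=T.inv().apply(np.array(pos)-o['position'])/0.2
    w=(T.inv()*G).as_rotvec()/(np.pi/4)
    n=max(np.abs(s).max()*0.2/.0417, np.linalg.norm(s)*.2/.0417,np.linalg.norm(w)*45/7.16)
    print('shift',s.round(3),'turn',w.round(3),'rows~%.1f'%n)
E
python3 - <<'E'
from h import *
o=telemetry.get_obs(); print({k:np.round(v,3) for k,v in o.items()})
snap('top','t0'); snap('side','s0')
for n in('top','side','wrist'):
    i=imaging.camera_info(n); print(n,i['mtx'],-np.array(i['R']).T@np.ravel(i['t']),i['R'])
E
```

```text
pics
{'clock': np.float64(0.0), 'joint_positions': array([ 1.554,  0.502, -0.427,  1.551,  0.221,  1.138, -0.21 ]), 'joint_velocities': array([0.001, 0.002, 0.   , 0.001, 0.002, 0.001, 0.001]), 'effort': array([-1.0000e-03, -5.6952e+01, -5.8160e+00, -2.8094e+01,  1.1000e-02,
        1.2000e-02, -0.0000e+00]), 'position': array([ 0.179, -0.624,  0.249]), 'tool_rot': array([-3.14, -0.  ,  0.28]), 'contact_force': array([-0.387, -0.567,  0.689]), 'wrist_torque': array([ 0.02 ,  0.01 , -0.008]), 'opening': np.float64(0.085)}
top [[442.9599009    0.         281.49217486]
 [  0.         442.9599009  210.00014124]
 [  0.           0.           1.        ]] [0.35705896 0.04075647 1.48355055] [[-0.0152242  -0.99985309  0.00787586]
 [-0.98977335  0.01395246 -0.14196491]
 [ 0.14183416 -0.00995662 -0.98984036]]
side [[501.89468649   0.         274.04439869]
 [  0.         501.89468649 220.21109583]
 [  0.           0.           1.        ]] [-0.19073497  1.09511706  1.25069674] [[-0.81934312 -0.57317465 -0.01215212]
 [-0.35891919  0.52936689 -0.76873123]
 [ 0.44705018 -0.62549302 -0.6394565 ]]
wrist [[314.66292165   0.         279.87480949]
 [  0.         314.66292165 206.67426896]
 [  0.           0.           1.        ]] [ 0.24302096 -0.60713857  0.37354565] [[ 0.27543319 -0.96131966 -0.00103915]
 [-0.92814745 -0.26621003  0.26014329]
 [-0.25035749 -0.07068761 -0.96556946]]
```

View pics/t0.png

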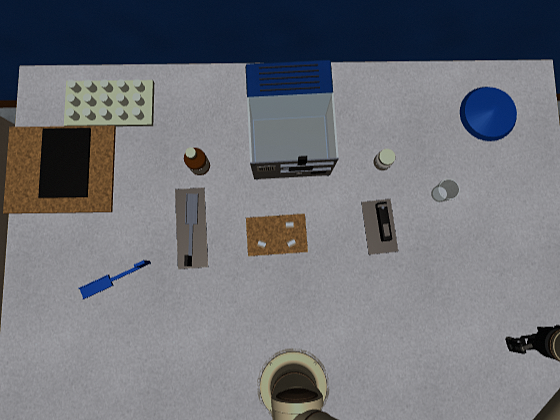

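View pics/s0.png

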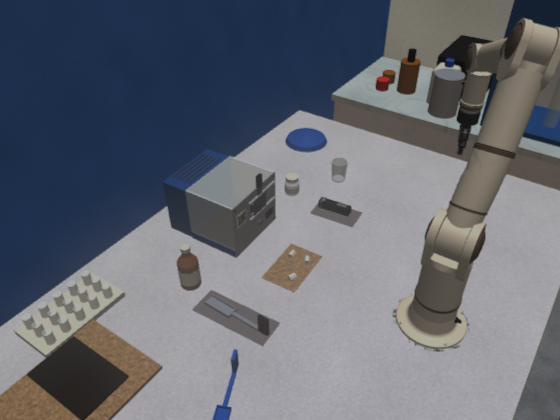

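The top view shows these candidates:
- **Boat:** the bare steel one is on the grey mat at (191,228). The blue one at (115,280) lies on the bench and is a decoy.
- **Slugs:** there are three white slugs on the cork mat at (290,225), (262,243) and (292,243). The rack at (108,102) holds decoys.
- **Other items:** the mill is at (291,170) and the scanner at (384,222).

I'll confirm these in an enlarged crop.

```bash
python3 - <<'E'
from h import *
crop('t0',170,145,410,275,3.3,'t0c')
C,p=cloud('t0')
hsv=cv2.cvtColor(p,cv2.COLOR_RGB2HSV)
# slugs
m=np.zeros(p.shape[:2],np.uint8); m[210:258,244:312]=1
w=((hsv[...,1]<50)&(hsv[...,2]>140)&(m>0)&(C[...,2]>.012)).astype(np.uint8)
n,l,s,c=cv2.connectedComponentsWithStats(w)
for k in range(1,n):
    if s[k,4]>8:
        u,v=c[k]; print('slug',c[k].round(1),s[k,4],px('t0',u,v,.019).round(4),C[l==k][:,2].max().round(3), cv2.minAreaRect(np.argwhere(l==k)[:,::-1].astype(np.float32)))
for nm,(u,v) in dict(tab=(303,160),boattrough=(192,207),boathandle=(188,260),scan=(384,222)).items(): print(nm,px('t0',u,v).round(3))
# gate front: points 222<z<275 near mill (tab)
q=(C[...,2]>.225)&(C[...,2]<.28)&(C[...,0]<.62)&(abs(C[...,1])<.2); 
print(C[q].mean(0).round(3),C[q].min(0).round(3),C[q].max(0).round(3))
E
```

```text
slug [289.5 224. ] 24 [5.195e-01 1.000e-04 1.900e-02] 0.029 ((289.5, 224.0), (2.0, 7.0), 90.0)
slug [261.4 243.6] 29 [0.4558 0.0942 0.019 ] 1.484 ((261.3000183105469, 243.6000213623047), (7.273237705230713, 3.4785051345825195), 18.43494987487793)
slug [290.9 242.5] 24 [ 0.4579 -0.0035  0.019 ] 0.026 ((290.76922607421875, 242.65382385253906), (3.0508511066436768, 7.211102485656738), 56.3099365234375)
tab [ 0.674 -0.035  0.264]
boattrough [0.584 0.328 0.001]
boathandle [0.404 0.327 0.059]
scan [ 0.519 -0.31   0.04 ]
[0.059 0.001 0.259] [-0.012 -0.066  0.225] [0.066 0.061 0.28 ]
```

View pics/t0c.png

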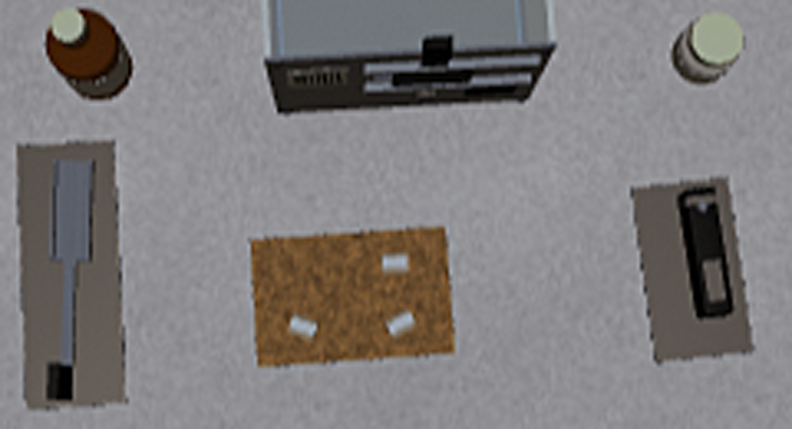

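The crop confirms the steel boat at crop (70,260) with its handle at the near end, three slugs, and a partly open gate with its tab at crop (437,50). Next I'll estimate the mill and mat poses.

```bash
python3 - <<'E'
from h import *
f=lambda x,y,z:px('t0',170+(x-1.15)/3.3,145+(y-1.15)/3.3,z)
L=f(265,60,.22);Rr=f(553,45,.22);L0=f(280,112,0);R0=f(524,99,0);tab=f(437,37,.27)
d=L-Rr; print('topL',L.round(4),'topR',Rr.round(4),np.linalg.norm(d),'yaw',np.degrees(np.arctan2(-d[0],d[1])),'mid',((L+Rr)/2).round(4))
d=L0-R0; print('bot',L0.round(4),R0.round(4),np.linalg.norm(d),'yaw',np.degrees(np.arctan2(-d[0],d[1])),((L0+R0)/2).round(4)); print('tabtop',tab)
for n,ps,z in [('slugmat',[(250,241),(445,227),(455,352),(258,367)],.003),('boatmat',[(17,147),(113,141),(126,402),(23,409)],.003),('scanmat',[(631,188),(727,178),(752,352),(657,363)],.003),('scanner',[(679,190),(715,187),(733,314),(697,318)],.037),('boat',[(53,160),(96,160),(89,260),(51,260)],.012),('handletop',[(48,364),(72,364)],.073)]:
    P=np.array([f(a,b,z) for a,b in ps]); print(n,P.round(3)[:,:2].tolist(),'c',P.mean(0).round(4))
E
python3 -m handwheel '[[0,0,-0.5,0,0,0,-1],[0,0,-0.5,0,0,0,-1],[0,0,-0.5,0,0,0,-1],[0,0,-0.5,0,0,0,-1]]' 60
```

```text
topL [0.6788 0.1182 0.22  ] topR [ 0.6891 -0.1378  0.22  ] 0.25616148179822157 yaw 2.3036840297215164 mid [ 0.6839 -0.0098  0.22  ]
bot [0.6793 0.1164 0.    ] [ 0.6897 -0.1368  0.    ] 0.25345340709899533 yaw 2.340457148136754 [ 0.6845 -0.0102  0.    ]
tabtop [ 0.68424165 -0.03180169  0.27      ]
slugmat [[0.545, 0.148], [0.556, -0.052], [0.429, -0.059], [0.417, 0.14]] c [0.4867 0.0444 0.003 ]
boatmat [[0.646, 0.387], [0.651, 0.288], [0.384, 0.273], [0.378, 0.376]] c [0.5146 0.3308 0.003 ]
scanmat [[0.594, -0.244], [0.603, -0.343], [0.424, -0.359], [0.415, -0.263]] c [ 0.5091 -0.3022  0.003 ]
scanner [[0.586, -0.285], [0.589, -0.322], [0.461, -0.333], [0.457, -0.297]] c [ 0.5231 -0.3094  0.037 ]
boat [[0.63, 0.348], [0.629, 0.304], [0.527, 0.31], [0.527, 0.348]] c [0.5782 0.3274 0.012 ]
handletop [[0.42, 0.337], [0.419, 0.314]] c [0.4196 0.3252 0.073 ]
clock: 0.43
position: [0.1807, -0.6268, 0.3561]
tool_rot: [3.133, -0.0, 0.28]
contact_force: [-0.1, -0.8, 0.3]
opening: 0.0853
```

```bash
python3 - <<'E'
from h import *
go((.62,-.03,.40),(np.pi,0,.04))
E
```

```text
shift [ 2.935 -2.259 -0.239] turn [ 0.011 -0.002  0.305] rows~17.8
```

```bash

python3 -m handwheel '[[0.734,-0.565,-0.06,0,0,0,-1],[0.734,-0.565,-0.06,0,0,0,-1],[0.734,-0.565,-0.06,0,0,0,-1],[0.734,-0.565,-0.06,0,0,0,-1],[0.734,-0.565,-0.06,0,0,0,-1]]' >/dev/null
python3 -m handwheel '[[0.734,-0.565,-0.06,0,0,0,-1],[0.734,-0.565,-0.06,0,0,0,-1],[0.734,-0.565,-0.06,0,0,0,-1],[0.734,-0.565,-0.06,0,0,0,-1],[0.734,-0.565,-0.06,0,0,0,-1]]' >/dev/null
python3 -m handwheel '[[0.734,-0.565,-0.06,0,0,0,-1],[0.734,-0.565,-0.06,0,0,0,-1],[0.734,-0.565,-0.06,0,0,0,-1],[0.734,-0.565,-0.06,0,0,0,-1],[0.734,-0.565,-0.06,0,0,0,-1]]' >/dev/null
python3 -m handwheel '[[0.734,-0.565,-0.06,0,0,0.305,-1],[0.734,-0.565,-0.06,0,0,0.305,-1],[0.734,-0.565,-0.06,0,0,0.305,-1],[0.734,-0.565,-0.06,0,0,0.305,-1],[0.734,-0.565,-0.06,0,0,0.305,-1],[0.734,-0.565,-0.06,0,0,0.305,-1],[0.734,-0.565,-0.06,0,0,0.305,-1]]'
python3 - <<'E'
from h import *
snap('wrist','w1')
E
```

```text
clock: 2.27
position: [0.619, -0.0254, 0.3968]
tool_rot: [-3.14, 0.002, 0.045]
contact_force: [0.3, -0.4, 0.1]
opening: 0.0854
```

View pics/w1.png

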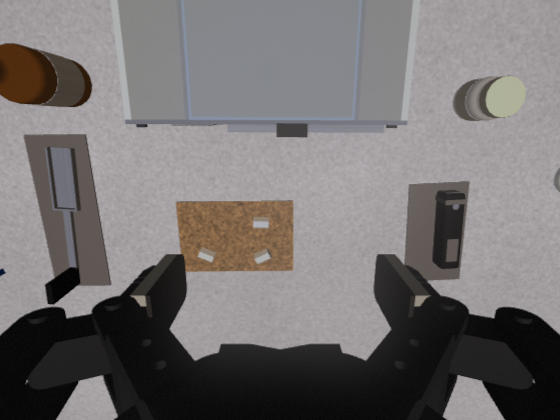

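The wrist view shows the plate top edge along v≈125 (u 125–408), the tab at (292,131), and all the mats, slugs, boat and scanner.

```bash
cat >> h.py <<'E'
M=None
def ang(a,b): d=np.array(a)-b; return np.degrees(np.arctan2(d[1],d[0]))
E
python3 - <<'E'
from h import *
f=lambda u,v,z:px('w1',u,v,z)
L=f(124,124.5,.22);R=f(408,125,.22);d=L-R
print('plate',L.round(4),R.round(4),np.linalg.norm(d),np.degrees(np.arctan2(-d[0],d[1])),((L+R)/2).round(4))
print('tab',f(292.5,124,.27),f(292.5,136.5,.27),f(292.5,136.5,None))
C,p=cloud('w1'); hsv=cv2.cvtColor(p,cv2.COLOR_RGB2HSV)
w=((hsv[...,1]<60)&(hsv[...,2]>150)).astype(np.uint8); w[:200]=0;w[272:]=0;w[:,:180]=0;w[:,292:]=0
n,l,s,c=cv2.connectedComponentsWithStats(w)
for k in range(1,n):
    if s[k,4]>20: print('slug',c[k].round(1),s[k,4],px('w1',*c[k],.019).round(4),np.median(C[l==k][:,2]).round(4))
# plate edge from depth
for u in (150,200,250,340,380):
    print(u,[C[v,u].round(3).tolist() for v in (119,122,124)])
crop('w1',20,120,300,300,2.8,'w1c')
E
```

```text
plate [0.6761 0.1208 0.22  ] [ 0.6874 -0.1419  0.22  ] 0.2628580377668161 2.4469084082213817 [ 0.6817 -0.0105  0.22  ]
tab [ 0.68383177 -0.03313884  0.27      ] [ 0.67442658 -0.03365583  0.27      ] [ 0.67443155 -0.0336513   0.27011276]
slug [220. 200.] 81 [0.5562 0.0697 0.019 ] 0.0005
slug [260.2 223.9] 106 [0.5178 0.0025 0.019 ] 0.0212
slug [205.2 256.3] 90 [0.4549 0.0958 0.019 ] 0.0212
slug [261.8 258. ] 95 [ 0.456  -0.0019  0.019 ] 0.0212
slug [258.5 271. ] 66 [0.4311 0.0031 0.019 ] 0.0004
150 [[0.682, 0.096, 0.221], [0.679, 0.097, 0.22], [0.672, 0.185, -0.0]]
200 [[0.684, 0.05, 0.219], [0.681, 0.05, 0.22], [0.679, 0.061, 0.179]]
250 [[0.686, 0.004, 0.221], [0.684, 0.004, 0.221], [0.681, 0.007, 0.19]]
340 [[0.69, -0.078, 0.22], [0.687, -0.079, 0.221], [0.685, -0.079, 0.22]]
380 [[0.692, -0.115, 0.221], [0.689, -0.115, 0.221], [0.687, -0.116, 0.22]]
```

View pics/w1c.png

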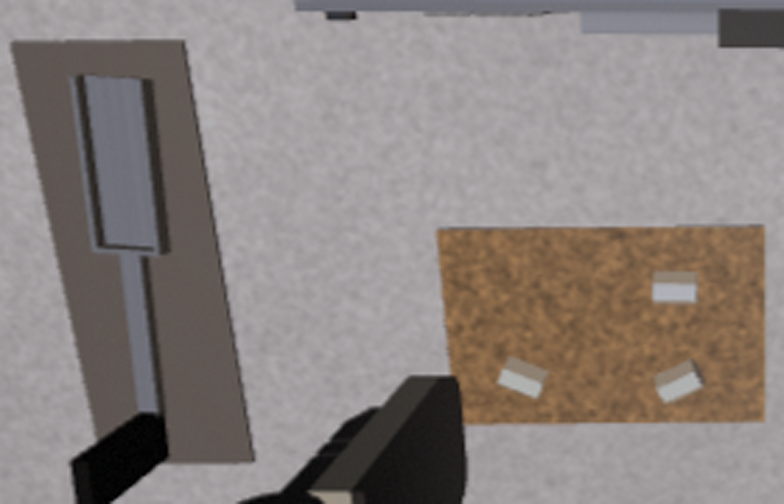

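```bash
python3 - <<'E'
from h import *
go((.679,-.0335,.251),(np.pi,0,.043))
E
```

```text
shift [0.302 0.041 0.729] turn [-0.     0.003 -0.001] rows~3.8
```

```bash

python3 -m handwheel '[[0.302,0.041,0.3,0,0,0,-0.3],[0.302,0.041,0.3,0,0,0,-0.3],[0.302,0.041,0.729,0,0,0,-0.3],[0.302,0.041,0.729,0,0,0,-0.3],[0.302,0.041,0.729,0,0,0,0],[0.302,0.041,0.729,0,0,0,1],[0.302,0.041,0.729,0,0,0,1],[0.302,0.041,0.729,0,0,0,1],[0.302,0.041,0.729,0,0,0,1],[0.302,0.041,0.729,0,0,0,1],[0.302,0.041,0.729,0,0,0,1],[0.302,0.041,0.729,0,0,0,1]]' 50
python3 -m handwheel '[[0,0.05,0,0,0,0,1],[0,0.1,0,0,0,0,1],[0,0.15,0,0,0,0,1],[0,0.2,0,0,0,0,1],[0,0.25,0,0,0,0,1],[0,0.27,0,0,0,0,1],[0,0.28,0,0,0,0,1],[0,0.28,0,0,0,0,1],[0,0.28,0,0,0,0,1]]'

```

```text
clock: 3.32
position: [0.6791, -0.0344, 0.2531]
tool_rot: [3.141, 0.001, 0.04]
contact_force: [-5.8, -2.1, -7.9]
opening: 0.0233
clock: 4.07
position: [0.6813, -0.0873, 0.2531]
tool_rot: [-3.139, 0.001, 0.042]
contact_force: [-5.6, 3.6, -8.7]
opening: 0.0233
```

```bash

python3 -m handwheel '[[0,0.02,0,0,0,0,1],[0,0.035,0,0,0,0,1],[0,0.035,0,0,0,0,1],[0,0.035,0,0,0,0,1]]'

```

```text
clock: 4.4
position: [0.6813, -0.0875, 0.2531]
tool_rot: [-3.132, 0.002, 0.048]
contact_force: [-6.0, 14.5, -8.4]
opening: 0.0233
```

```bash

python3 -m handwheel '[[0,0,0,0,0,0,0],[0,0,0,0,0,0,-0.3],[0,0,0,0,0,0,-0.3],[0,0,-0.2,0,0,0,-0.3],[0,0,-0.4,0,0,0,-0.3],[0,0,-0.4,0,0,0,-0.3]]'
python3 - <<'E'
from h import *
go((.50,.045,.23),(np.pi,0,0))
E
```

```text
clock: 4.9
position: [0.6871, -0.097, 0.3438]
tool_rot: [3.139, -0.017, 0.039]
contact_force: [0.9, 0.8, 1.6]
opening: 0.0556
shift [-0.917 -0.747  0.552] turn [ 0.002 -0.022  0.049] rows~6.3
```

```bash

python3 -m handwheel '[[-0.917,-0.747,0.1,0,0,0.05,-0.3],[-0.917,-0.747,0.1,0,0,0.05,-0.3],[-0.917,-0.747,0.552,0,0,0.05,-0.3],[-0.917,-0.747,0.552,0,0,0.05,-0.3],[-0.917,-0.747,0.552,0,0,0.05,-0.3],[-0.917,-0.747,0.552,0,0,0.05,-0.3],[-0.917,-0.747,0.552,0,0,0.05,-0.3],[-0.917,-0.747,0.552,0,0,0.05,-0.3],[-0.917,-0.747,0.552,0,0,0.05,-0.3]]'
python3 - <<'E'
from h import *
p,_=snap('wrist','w2')
C,_=cloud('w2')
w=((C[...,2]>.0165)&(C[...,2]<.03)&(C[...,0]>.41)&(C[...,0]<.56)&(C[...,1]>-.06)&(C[...,1]<.15)).astype(np.uint8)
w=cv2.morphologyEx(w,cv2.MORPH_OPEN,np.ones((3,3),np.uint8))
n,l,s,c=cv2.connectedComponentsWithStats(w)
for k in range(1,n):
    if s[k,4]>60:
        q=C[l==k]; r=cv2.minAreaRect((q[:,:2]*1000).astype(np.float32)); print(c[k].round(),s[k,4],q.mean(0).round(4),r)
E
```

```text
clock: 5.65
position: [0.4941, 0.0452, 0.2234]
tool_rot: [3.141, -0.004, 0.002]
contact_force: [0.9, -0.3, 0.2]
opening: 0.0555
[320. 164.] 385 [0.5191 0.0023 0.0207] ((518.9767456054688, 2.4581499099731445), (15.87477970123291, 25.762924194335938), 0.3150648772716522)
[322. 220.] 319 [ 0.4583 -0.0015  0.0208] ((457.0697021484375, -2.2588729858398438), (16.423967361450195, 25.66360855102539), 27.53616714477539)
[233. 221.] 320 [0.4568 0.0951 0.0207] ((455.6236877441406, 95.38538360595703), (25.63155174255371, 16.368831634521484), 71.06959533691406)
```

View pics/w2.png

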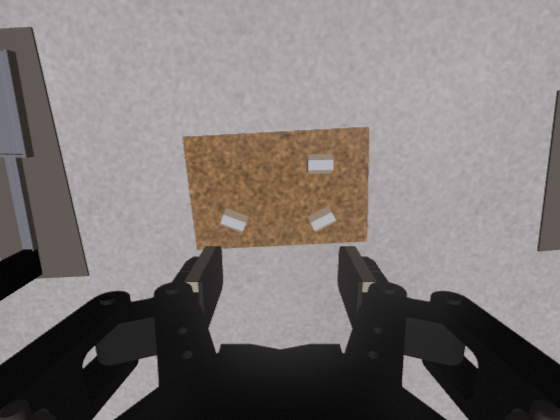

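Slugs are at (320,164), (322,220) and (233,221) in the wrist view; their fitted size is 26 × 16 with tops at 0.021, as expected. Now I'll fit the boat pose from the earlier view.

```bash
python3 - <<'E'
from h import *
for f in ('w1','t0','s0'):
    C,_=cloud(f); x,y,z=C[...,0],C[...,1],C[...,2]
    if f=='w1': print('mat z',np.median(z[(abs(x-.6)<.03)&(y>.355)&(y<.37)]))
    b=(z>.0048)&(z<.017)&(y>.28)&(y<.38)
    t=b&(x>.52)&(x<.65); s=b&(x>.42)&(x<.515); h=(z>.045)&(z<.08)&(y>.28)&(y<.38)&(x>.36)&(x<.45)
    for n,m in(('trough',t),('shank',s),('handle',h)):
        if m.sum()>10: print(f,n,m.sum(),np.round(C[m].mean(0),4),np.round(np.percentile(C[m],[2,98],axis=0),3).tolist(),cv2.minAreaRect((C[m][:,:2]*1000).astype(np.float32)))
go((.519,.0025,.028),(np.pi,0,0))
E
```

```text
mat z 0.003307742444135609
w1 trough 1878 [0.5787 0.3313 0.0084] [[0.526, 0.302, 0.005], [0.629, 0.363, 0.015]] ((583.8214111328125, 331.770751953125), (127.78795623779297, 95.1258773803711), 1.5711079835891724)
w1 shank 571 [0.4691 0.33   0.0097] [[0.421, 0.287, 0.005], [0.513, 0.364, 0.013]] ((467.52935791015625, 329.78887939453125), (94.89532470703125, 98.62378692626953), 0.07452035695314407)
w1 handle 421 [0.4056 0.331  0.0634] [[0.387, 0.328, 0.046], [0.421, 0.338, 0.074]] ((403.4532470703125, 333.3190612792969), (36.010066986083984, 13.02139663696289), 0.13887475430965424)
t0 trough 383 [0.5786 0.3303 0.008 ] [[0.524, 0.287, 0.005], [0.645, 0.375, 0.015]] ((584.7559204101562, 329.705078125), (97.95094299316406, 126.93396759033203), 89.04145812988281)
t0 shank 239 [0.4686 0.3303 0.0081] [[0.423, 0.282, 0.005], [0.512, 0.375, 0.014]] ((468.50701904296875, 328.565673828125), (92.38823699951172, 97.6130142211914), 3.404754877090454)
t0 handle 56 [0.4005 0.3311 0.0677] [[0.385, 0.327, 0.046], [0.417, 0.338, 0.077]] ((401.10968017578125, 332.24560546875), (32.41191864013672, 11.530515670776367), 0.7339104413986206)
s0 trough 484 [0.5781 0.3324 0.0084] [[0.522, 0.288, 0.005], [0.642, 0.375, 0.016]] ((583.3668212890625, 329.93499755859375), (99.82782745361328, 126.82284545898438), 89.0942611694336)
s0 shank 316 [0.4715 0.3356 0.0083] [[0.422, 0.286, 0.005], [0.513, 0.377, 0.015]] ((468.1144714355469, 330.5054931640625), (93.60668182373047, 99.553955078125), 0.7137534022331238)
s0 handle 96 [0.3971 0.3372 0.0647] [[0.38, 0.329, 0.045], [0.415, 0.342, 0.077]] ((398.3772888183594, 335.68853759765625), (13.243990898132324, 38.07497787475586), 88.67523193359375)
shift [0.114 0.21  0.98 ] turn [ 0.001 -0.006  0.001] rows~4.8
```

```bash
python3 -m handwheel '[[0.114,0.21,0.4,0,0,0,-0.3],[0.114,0.21,0.75,0,0,0,-0.3],[0.114,0.21,0.75,0,0,0,-0.3],[0.114,0.21,0.75,0,0,0,-0.3],[0.114,0.21,0.75,0,0,0,-0.3],[0.114,0.21,0.75,0,0,0,-0.3]]'
python3 - <<'E'
from h import *
go((.519,.0025,.028),(np.pi,0,0))
E
```

```text
clock: 6.2
position: [0.5166, 0.0022, 0.0717]
tool_rot: [-3.141, 0.001, -0.001]
contact_force: [0.4, -0.1, 0.7]
opening: 0.0554
shift [ 0.012 -0.001  0.218] turn [-0.001  0.002 -0.002] rows~1.0
```

```bash
python3 -m handwheel '[[0.012,0,0.15,0,0,0,-0.1],[0.012,0,0.218,0,0,0,-0.1],[0.012,0,0.218,0,0,0,-0.1],[0.012,0,0.218,0,0,0,0.2],[0.012,0,0.218,0,0,0,1],[0.012,0,0.218,0,0,0,1],[0.012,0,0.218,0,0,0,1],[0.012,0,0.218,0,0,0,1]]' 40
python3 -m handwheel '[[0,0,-0.3,0,0,0,1],[0,0,-0.6,0,0,0,1],[0,0,-0.6,0,0,0,1],[0,0,-0.6,0,0,0,1],[0,0,-0.6,0,0,0,1]]'
python3 - <<'E'
from h import *
go((.549,.332,.15),(np.pi,0,0))
E
```

```text
clock: 6.87
position: [0.5196, 0.0035, 0.0305]
tool_rot: [3.141, -0.003, 0.001]
contact_force: [-1.2, 0.3, 7.8]
opening: 0.0247
clock: 7.28
position: [0.5205, 0.0029, 0.1519]
tool_rot: [3.14, -0.007, 0.001]
contact_force: [-0.0, -0.0, -1.0]
opening: 0.0244
shift [ 0.144 -1.645  0.008] turn [ 0.002 -0.008  0.001] rows~7.9
```

```bash
python3 -m handwheel '[[0.072,-0.83,-0.15,0,0,0,1],[0.072,-0.83,-0.15,0,0,0,1],[0.072,-0.83,-0.15,0,0,0,1],[0.072,-0.83,-0.15,0,0,0,1]]' >/dev/null
python3 -m handwheel '[[0.072,-0.83,-0.15,0,0,0,1],[0.072,-0.83,-0.15,0,0,0,1],[0.072,-0.83,-0.15,0,0,0,1],[0.072,-0.83,-0.15,0,0,0,1],[0.072,-0.83,-0.15,0,0,0,1],[0.072,-0.83,-0.15,0,0,0,1],[0.072,-0.83,-0.15,0,0,0,1]]'
python3 - <<'E'
from h import *
snap('wrist','w3')
go((.549,.332,.05),(np.pi,0,0))
E
```

```text
clock: 8.2
position: [0.5456, 0.3322, 0.2068]
tool_rot: [3.14, 0.002, 0.002]
contact_force: [-0.0, -0.6, -0.8]
opening: 0.0245
shift [ 0.015 -0.008  0.783] turn [0.003 0.002 0.   ] rows~3.8
```

View pics/w3.png

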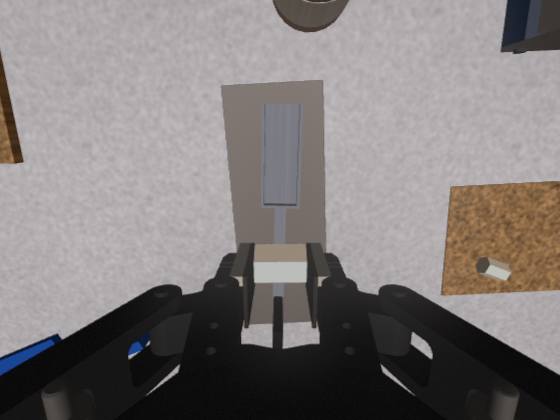

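The boat trough shows front corners at (263,103) and (300,103), and rear corners at (262,207) and (299,207). The slug is well held.

```bash
python3 - <<'E'
from h import *
for n,u,v in(('fl',263,103),('fr',300.5,103),('rl',261.5,207.5),('rr',299.5,207.5)): print(n,px('w3',u,v,.014).round(4))
C,p=cloud('w3'); x,y,z=C[...,0],C[...,1],C[...,2]
for lo,hi in((.536,.55),(.605,.62)):
    m=(z>.0105)&(z<.02)&(x>lo)&(x<hi)&(y>.29)&(y<.37); print('wall y',np.percentile(y[m],[1,50,99]).round(4),m.sum())
m=(z>.0085)&(z<.02)&(x>.44)&(x<.515)&(y>.3)&(y<.36); 
if m.sum()>5:
  for lo,hi in((.47,.49),(.5,.515)):
    k=m&(x>lo)&(x<hi); print('shank',x[k].mean(),np.percentile(y[k],[2,98]).round(4),z[k].mean())
h=(z>.06)&(z<.08)&(x>.37)&(x<.44)&(y>.3)&(y<.36); print('handle',h.sum(),C[h].mean(0) if h.sum() else '',np.percentile(C[h],[1,99],axis=0) if h.sum() else '')
E
```

```text
fl [0.629 0.347 0.014]
fr [0.6291 0.3111 0.014 ]
rl [0.5253 0.3499 0.014 ]
rr [0.5253 0.3102 0.014 ]
wall y [0.311  0.3141 0.3502] 81
wall y [0.3095 0.3124 0.3493] 101
shank 0.4868858135330793 [0.3262 0.3379] 0.011329446618336276
shank 0.5074229421580025 [0.3262 0.3369] 0.011454731654868268
handle 276 [0.41393754 0.33348148 0.07127304] [[0.40104513 0.32857944 0.06098349]
 [0.42093262 0.33828565 0.07468647]]
```

```bash
python3 -m handwheel '[[0.01,0.006,0.4,0,0,0.015,1],[0.01,0.006,0.783,0,0,0.015,1],[0.01,0.006,0.783,0,0,0.015,1],[0.01,0.006,0.783,0,0,0.015,1],[0.01,0.006,0.783,0,0,0.015,1],[0.01,0.006,0.783,0,0,0.015,1],[0.01,0.006,0.783,0,0,0.015,1]]'
python3 - <<'E'
from h import *
go((.548,.3308,.037),(np.pi,0,-.015))
E
```

```text
clock: 8.83
position: [0.5498, 0.331, 0.0532]
tool_rot: [-3.141, -0.002, -0.012]
contact_force: [-0.0, 0.2, -0.3]
opening: 0.0245
shift [-0.009  0.001  0.081] turn [-0.001 -0.002  0.004] rows~0.4
```

```bash
python3 -m handwheel '[[-0.005,0,0.04,0,0,0,1],[-0.005,0,0.085,0,0,0,1],[-0.005,0,0.085,0,0,0,1],[-0.005,0,0.085,0,0,0,1]]'
python3 -m handwheel '[[0,0,0,0,0,0,0.3],[0,0,0,0,0,0,0.15],[0,0,0,0,0,0,0.1],[0,0,-0.05,0,0,0,0],[0,0,-0.3,0,0,0,0],[0,0,-0.6,0,0,0,-0.2],[0,0,-0.6,0,0,0,-0.2],[0,0,-0.6,0,0,0,-0.2]]'
python3 - <<'E'
from h import *
snap('wrist','w4')
C,p=cloud('w4'); x,y,z=C[...,0],C[...,1],C[...,2]
m=(z>.018)&(z<.035)&(x>.52)&(x<.64)&(y>.3)&(y<.36); print('slug in boat',m.sum(),C[m].mean(0).round(4),cv2.minAreaRect((C[m][:,:2]*1000).astype(np.float32)))
go((.4558,.0953,.12),(np.pi,0,-.33))
E
```

```text
clock: 9.17
position: [0.5475, 0.3311, 0.0346]
tool_rot: [3.141, -0.0, -0.011]
contact_force: [0.0, -0.1, 0.3]
opening: 0.0245
clock: 9.83
position: [0.5509, 0.3346, 0.1626]
tool_rot: [-3.135, -0.01, -0.01]
contact_force: [-0.1, 0.5, -0.1]
opening: 0.0512
slug in boat 586 [0.5482 0.3305 0.0232] ((547.196533203125, 330.55120849609375), (19.086284637451172, 25.625301361083984), 0.1519712656736374)
shift [-0.459  1.196  0.189] turn [-0.007 -0.008  0.407] rows~6.2
```

```bash
python3 -m handwheel '[[-0.23,0.6,0.0,0,0,0,-0.2],[-0.23,0.6,0.0,0,0,0,-0.2],[-0.23,0.6,0.0,0,0,0,-0.2],[-0.23,0.6,0.0,0,0,0,-0.2]]' >/dev/null
python3 -m handwheel '[[-0.23,0.6,0.19,0,0,0.407,-0.2],[-0.23,0.6,0.19,0,0,0.407,-0.2],[-0.23,0.6,0.19,0,0,0.407,-0.2],[-0.23,0.6,0.19,0,0,0.407,-0.2],[-0.23,0.6,0.19,0,0,0.407,-0.2],[-0.23,0.6,0.19,0,0,0.407,-0.2],[-0.23,0.6,0.19,0,0,0.407,-0.2]]'
python3 - <<'E'
from h import *
snap('wrist','w5',False)
C,_=cloud('w5')
w=((C[...,2]>.0165)&(C[...,2]<.03)&(C[...,0]>.38)&(C[...,0]<.6)&(C[...,1]>-.08)&(C[...,1]<.17)).astype(np.uint8)
n,l,s,c=cv2.connectedComponentsWithStats(w)
for k in range(1,n):
    if s[k,4]>60:
        q=C[l==k]; r=cv2.minAreaRect((q[:,:2]*1000).astype(np.float32)); print(c[k].round(),s[k,4],q.mean(0).round(4),r)
go((.4558,.0953,.03),(np.pi,0,-.33))
E
```

```text
clock: 10.8
position: [0.4538, 0.0939, 0.1168]
tool_rot: [-3.14, -0.001, -0.329]
contact_force: [-0.2, -0.1, -0.5]
opening: 0.0516
[405. 168.] 861 [ 0.4587 -0.0015  0.0207] ((457.9569091796875, -2.0275278091430664), (17.108980178833008, 26.245141983032227), 29.84086036682129)
[276. 213.] 748 [0.4566 0.0948 0.0206] ((455.7348937988281, 95.08826446533203), (25.88921546936035, 17.16028594970703), 69.58485412597656)
shift [ 0.007 -0.008  0.434] turn [-0.002 -0.001  0.002] rows~2.1
```

```bash
python3 -m handwheel '[[0.007,-0.005,0.2,0,0,0.03,-0.2],[0.007,-0.005,0.43,0,0,0.03,-0.2],[0.007,-0.005,0.43,0,0,0.03,-0.1],[0.007,-0.005,0.43,0,0,0.03,-0.1],[0.007,-0.005,0.43,0,0,0.03,0.3],[0.007,-0.005,0.43,0,0,0.03,1],[0.007,-0.005,0.43,0,0,0.03,1],[0.007,-0.005,0.43,0,0,0.03,1],[0.007,-0.005,0.43,0,0,0.03,1]]' 40
python3 -m handwheel '[[0,0,-0.3,0,0,0,1],[0,0,-0.6,0,0,0,1],[0,0,-0.6,0,0,0,1],[0,0,-0.6,0,0,0,1],[0,0,-0.6,0,0,0,1]]'
python3 - <<'E'
from h import *
go((.575,.330,.12),(np.pi,0,-.015))
E
```

```text
clock: 11.6
position: [0.4564, 0.0933, 0.0325]
tool_rot: [-3.139, -0.004, -0.354]
contact_force: [-1.6, 0.4, 8.2]
opening: 0.0242
clock: 12.02
position: [0.4569, 0.0927, 0.1537]
tool_rot: [-3.139, -0.007, -0.355]
contact_force: [-0.4, 0.3, -1.6]
opening: 0.0245
shift [ 0.14  -1.317  0.173] turn [-0.002 -0.009 -0.433] rows~6.4
```

```bash
python3 -m handwheel '[[0.07,-0.66,0.0,0,0,0,1],[0.07,-0.66,0.0,0,0,0,1],[0.07,-0.66,0.0,0,0,0,1],[0.07,-0.66,0.0,0,0,0,1]]' >/dev/null
python3 -m handwheel '[[0.07,-0.66,0.17,0,0,-0.433,1],[0.07,-0.66,0.17,0,0,-0.433,1],[0.07,-0.66,0.17,0,0,-0.433,1],[0.07,-0.66,0.17,0,0,-0.433,1],[0.07,-0.66,0.17,0,0,-0.433,1],[0.07,-0.66,0.17,0,0,-0.433,1],[0.07,-0.66,0.17,0,0,-0.433,1],[0.07,-0.66,0.17,0,0,-0.433,1]]'
python3 - <<'E'
from h import *
go((.5765,.330,.0375),(np.pi,0,-.015))
E
```

```text
clock: 13.02
position: [0.5724, 0.3285, 0.1164]
tool_rot: [3.14, 0.0, -0.016]
contact_force: [-0.4, 0.4, 0.3]
opening: 0.0242
shift [ 0.021 -0.009  0.395] turn [ 0.002  0.    -0.001] rows~1.9
```

```bash
python3 -m handwheel '[[0.02,-0.008,0.15,0,0,0,1],[0.02,-0.008,0.3,0,0,0,1],[0.02,-0.008,0.385,0,0,0,1],[0.02,-0.008,0.385,0,0,0,1],[0.02,-0.008,0.385,0,0,0,1],[0.02,-0.008,0.385,0,0,0,1]]'
python3 -m handwheel '[[0,0,0,0,0,0,0.3],[0,0,0,0,0,0,0.15],[0,0,0,0,0,0,0.1],[0,0,-0.05,0,0,0,0],[0,0,-0.3,0,0,0,0],[0,0,-0.6,0,0,0,-0.2],[0,0,-0.6,0,0,0,-0.2],[0,0,-0.6,0,0,0,-0.2]]'
python3 - <<'E'
from h import *
snap('wrist','w6')
C,p=cloud('w6'); x,y,z=C[...,0],C[...,1],C[...,2]
m=((z>.019)&(z<.035)&(x>.52)&(x<.64)&(y>.3)&(y<.36)).astype(np.uint8)
n,l,s,c=cv2.connectedComponentsWithStats(m)
for k in range(1,n):
    if s[k,4]>60:
        q=C[l==k]; r=cv2.minAreaRect((q[:,:2]*1000).astype(np.float32)); print(c[k].round(),s[k,4],q.mean(0).round(4),r)
go((.458,-.0020,.12),(np.pi,0,.50))
E
```

```text
clock: 13.52
position: [0.5773, 0.3321, 0.0412]
tool_rot: [-3.141, -0.002, -0.015]
contact_force: [-0.4, -0.8, 0.6]
opening: 0.0244
clock: 14.18
position: [0.5801, 0.3355, 0.1683]
tool_rot: [-3.135, -0.011, -0.014]
contact_force: [0.5, 0.5, 0.3]
opening: 0.0515
[284. 203.] 534 [0.5785 0.3315 0.0236] ((577.6480712890625, 331.4544982910156), (17.146442413330078, 26.009410858154297), 2.202362537384033)
[286. 236.] 493 [0.5483 0.3305 0.0235] ((547.4157104492188, 330.3514709472656), (25.59119415283203, 17.710472106933594), 88.84471893310547)
shift [-0.583  1.691  0.213] turn [-0.003 -0.011 -0.654] rows~8.6
```

```bash
python3 -m handwheel '[[-0.29,0.845,0.0,0,0,0,-0.2],[-0.29,0.845,0.0,0,0,0,-0.2],[-0.29,0.845,0.0,0,0,0,-0.2],[-0.29,0.845,0.0,0,0,0,-0.2],[-0.29,0.845,0.0,0,0,0,-0.2]]' >/dev/null
python3 -m handwheel '[[-0.29,0.845,0.21,0,0,-0.654,-0.2],[-0.29,0.845,0.21,0,0,-0.654,-0.2],[-0.29,0.845,0.21,0,0,-0.654,-0.2],[-0.29,0.845,0.21,0,0,-0.654,-0.2],[-0.29,0.845,0.21,0,0,-0.654,-0.2],[-0.29,0.845,0.21,0,0,-0.654,-0.2],[-0.29,0.845,0.21,0,0,-0.654,-0.2],[-0.29,0.845,0.21,0,0,-0.654,-0.2]]'
python3 - <<'E'
from h import *
snap('wrist','w7',False)
C,_=cloud('w7')
w=((C[...,2]>.0165)&(C[...,2]<.03)&(C[...,0]>.38)&(C[...,0]<.6)&(C[...,1]>-.12)&(C[...,1]<.17)).astype(np.uint8)
n,l,s,c=cv2.connectedComponentsWithStats(w)
for k in range(1,n):
    if s[k,4]>60:
        q=C[l==k]; r=cv2.minAreaRect((q[:,:2]*1000).astype(np.float32)); print(c[k].round(),s[k,4],q.mean(0).round(4),r)
go((.458,-.0020,.029),(np.pi,0,.50))
E
```

```text
clock: 15.32
position: [0.4562, -0.0032, 0.1177]
tool_rot: [-3.141, -0.001, 0.5]
contact_force: [0.5, 0.5, 0.5]
opening: 0.0508
[278. 212.] 733 [ 0.4581 -0.0018  0.0207] ((457.42596435546875, -1.9784259796142578), (17.02705192565918, 25.811973571777344), 28.53870964050293)
shift [0.008 0.001 0.444] turn [-0.    -0.002  0.001] rows~2.1
```

```bash
python3 -m handwheel '[[0.007,0,0.2,0,0,0,-0.2],[0.007,0,0.43,0,0,0,-0.2],[0.007,0,0.44,0,0,0,-0.1],[0.007,0,0.44,0,0,0,-0.1],[0.007,0,0.44,0,0,0,0.3],[0.007,0,0.44,0,0,0,1],[0.007,0,0.44,0,0,0,1],[0.007,0,0.44,0,0,0,1],[0.007,0,0.44,0,0,0,1]]' 40
python3 -m handwheel '[[0,0,-0.3,0,0,0,1],[0,0,-0.6,0,0,0,1],[0,0,-0.6,0,0,0,1],[0,0,-0.6,0,0,0,1],[0,0,-0.6,0,0,0,1]]'
python3 - <<'E'
from h import *
go((.606,.330,.12),(np.pi,0,-.015))
E
```

```text
clock: 16.12
position: [0.4587, -0.0033, 0.0315]
tool_rot: [3.139, -0.003, 0.5]
contact_force: [-0.6, 0.9, 9.4]
opening: 0.025
clock: 16.53
position: [0.4592, -0.004, 0.1526]
tool_rot: [3.137, -0.005, 0.499]
contact_force: [-0.5, -0.3, -0.5]
opening: 0.0246
shift [ 1.443 -1.116  0.165] turn [ 0.004 -0.008  0.654] rows~8.8
```

```bash
python3 -m handwheel '[[0.72,-0.56,0.0,0,0,0,1],[0.72,-0.56,0.0,0,0,0,1],[0.72,-0.56,0.0,0,0,0,1],[0.72,-0.56,0.0,0,0,0,1],[0.72,-0.56,0.0,0,0,0,1]]' 
python3 - <<'E'
from h import *
print(telemetry.get_obs()['joint_positions'].round(2))
for f in('t0','s0'):
    C,p=cloud(f); x,y,z=C[...,0],C[...,1],C[...,2]
    m=(z>.05)&(x>.62)&(x<.80)&(y>.2)&(y<.4)
    for a,b in((.05,.11),(.11,.14),(.14,.18)):
        k=m&(z>a)&(z<b); print(f,a,k.sum(),np.percentile(C[k],[2,98],axis=0).round(3).tolist() if k.sum() else '')
C,p=cloud('w1'); x,y,z=C[...,0],C[...,1],C[...,2]
m=(z>.05)&(x>.62)&(x<.80)&(y>.2)&(y<.4)
for a,b in((.05,.11),(.11,.14),(.14,.18)):
    k=m&(z>a)&(z<b); print('w1',a,k.sum(),np.percentile(C[k],[2,98],axis=0).round(3).tolist() if k.sum() else '')
E
```

```text
clock: 16.95
position: [0.5304, 0.1704, 0.1494]
tool_rot: [-3.139, -0.003, 0.505]
contact_force: [-0.0, 1.1, 0.7]
opening: 0.025
[ 0.12  0.5  -0.6   1.87  0.35  0.88 -1.72]
t0 0.05 172 [[0.691, 0.269, 0.054], [0.757, 0.334, 0.109]]
t0 0.11 195 [[0.697, 0.276, 0.111], [0.751, 0.331, 0.137]]
t0 0.14 102 [[0.711, 0.289, 0.141], [0.741, 0.316, 0.174]]
s0 0.05 298 [[0.687, 0.287, 0.051], [0.74, 0.342, 0.109]]
s0 0.11 201 [[0.691, 0.282, 0.11], [0.744, 0.337, 0.138]]
s0 0.14 113 [[0.707, 0.293, 0.142], [0.735, 0.322, 0.174]]
w1 0.05 1937 [[0.694, 0.269, 0.052], [0.76, 0.304, 0.11]]
w1 0.11 1751 [[0.699, 0.274, 0.111], [0.756, 0.31, 0.138]]
w1 0.14 42 [[0.717, 0.289, 0.14], [0.732, 0.295, 0.145]]
```

```bash
python3 -m handwheel '[[0.72,-0.56,0.0,0,0,0.658,1],[0.72,-0.56,0.0,0,0,0.658,1],[0.72,-0.56,0.0,0,0,0.658,1],[0.72,-0.56,0.0,0,0,0.658,1],[0.72,-0.56,0.12,0,0,0.658,1],[0.72,-0.56,0.12,0,0,0.658,1],[0.72,-0.56,0.12,0,0,0.658,1],[0.72,-0.56,0.12,0,0,0.658,1]]' 
python3 - <<'E'
from h import *
go((.606,.3305,.038),(np.pi,0,-.015))
E
```

```text
clock: 17.62
position: [0.6017, 0.3298, 0.1242]
tool_rot: [3.139, 0.002, -0.017]
contact_force: [0.1, -0.4, -0.2]
opening: 0.0246
shift [ 0.022 -0.005  0.431] turn [ 0.003  0.002 -0.002] rows~2.1
```

```bash
python3 -m handwheel '[[0.02,0.0,0.15,0,0,0,1],[0.02,0.0,0.3,0,0,0,1],[0.02,0.0,0.425,0,0,0,1],[0.02,0.0,0.425,0,0,0,1],[0.02,0.0,0.425,0,0,0,1],[0.02,0.0,0.425,0,0,0,1]]'
python3 -m handwheel '[[0,0,0,0,0,0,0.3],[0,0,0,0,0,0,0.15],[0,0,0,0,0,0,0.1],[0,0,-0.05,0,0,0,0],[0,0,-0.3,0,0,0,0],[0,0,-0.6,0,0,0,-0.2],[0,0,-0.6,0,0,0,-0.2],[0,0,-0.6,0,0,0,-0.2]]'
python3 - <<'E'
from h import *
snap('wrist','w8')
C,p=cloud('w8'); x,y,z=C[...,0],C[...,1],C[...,2]
m=((z>.019)&(z<.035)&(x>.52)&(x<.64)&(y>.3)&(y<.36)).astype(np.uint8)
n,l,s,c=cv2.connectedComponentsWithStats(m)
for k in range(1,n):
    if s[k,4]>60:
        q=C[l==k]; r=cv2.minAreaRect((q[:,:2]*1000).astype(np.float32)); print(c[k].round(),s[k,4],q.mean(0).round(4),r)
h=(z>.055)&(z<.08)&(x>.37)&(x<.44)&(y>.3)&(y<.36); print('handle',h.sum(),np.percentile(C[h],[1,50,99],axis=0).round(4).tolist() if h.sum() else '')
go((.34,.334,.18),(np.pi,0,-.015))
go((.34,.334,.18),(np.pi,-np.pi/6,-.015))
E
```

```text
clock: 18.12
position: [0.6075, 0.3307, 0.0425]
tool_rot: [-3.141, -0.002, -0.018]
contact_force: [1.0, 0.9, 1.3]
opening: 0.0245
clock: 18.78
position: [0.6102, 0.3343, 0.1698]
tool_rot: [-3.135, -0.011, -0.017]
contact_force: [0.9, 1.5, -0.5]
opening: 0.0512
[284. 203.] 532 [0.6085 0.3307 0.0234] ((607.5950317382812, 330.9091491699219), (25.853769302368164, 17.446521759033203), 86.38689422607422)
[284. 235.] 476 [0.5789 0.3315 0.0235] ((577.9999389648438, 331.5786437988281), (24.915027618408203, 17.784555435180664), 89.20235443115234)
[285. 265.] 448 [0.5488 0.3306 0.0234] ((547.4942626953125, 330.2513427734375), (26.025009155273438, 16.8081111907959), 85.18189239501953)
handle 0 
shift [-1.344  0.018 -0.078] turn [-0.006 -0.01  -0.002] rows~6.5
shift [-1.344  0.018 -0.078] turn [-0.005  0.656 -0.004] rows~6.5
```

View pics/w8.png

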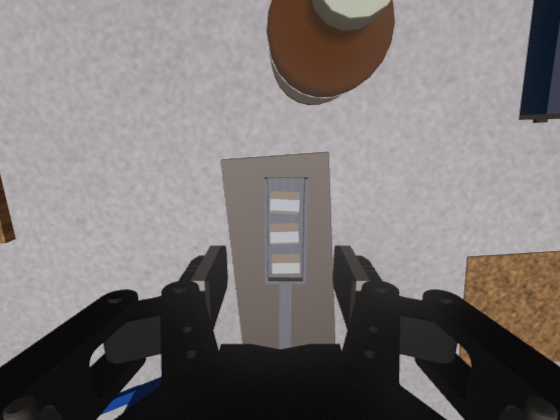

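All three slugs lie in the trough at (285,203), (285,234) and (285,264). Next I'll take the handle with a 30° slanted grip.

```bash
python3 -m handwheel '[[-0.7,0.01,-0.15,0,0,0,-0.2],[-0.7,0.01,-0.15,0,0,0,-0.2],[-0.7,0.01,-0.15,0,0,0,-0.2],[-0.7,0.01,-0.15,0,0,0,-0.2]]' >/dev/null
python3 -m handwheel '[[-0.5,0.01,0.0,0,0.66,0,-0.2],[-0.5,0.01,0.0,0,0.66,0,-0.2],[-0.5,0.01,0.0,0,0.66,0,-0.2],[-0.5,0.01,0.0,0,0.66,0,-0.2],[-0.5,0.01,0.0,0,0.66,0,-0.2],[-0.5,0.01,0.0,0,0.66,0,-0.2],[-0.5,0.01,0.0,0,0.66,0,-0.2],[-0.5,0.01,0.0,0,0.66,0,-0.2]]'
python3 - <<'E'
from h import *
print(telemetry.get_obs()['joint_positions'].round(2))
snap('wrist','w9')
C,p=cloud('w9'); x,y,z=C[...,0],C[...,1],C[...,2]
h=(z>.03)&(z<.08)&(x>.37)&(x<.44)&(y>.31)&(y<.355); print('handle',h.sum(),np.percentile(C[h],[1,50,99],axis=0).round(4).tolist() if h.sum() else '')
h=h&(z>.069); print('handle top',h.sum(),np.percentile(C[h],[1,50,99],axis=0).round(4).tolist() if h.sum() else '')
go((.4025,.3335,.045),(np.pi,-np.pi/6,-.015))
E
```

```text
clock: 19.83
position: [0.3796, 0.3268, 0.1726]
tool_rot: [3.063, -0.253, 0.011]
contact_force: [0.7, 0.1, -0.6]
opening: 0.0511
[-1.47  0.3   0.62  2.12  0.12  0.68 -2.54]
handle 610 [[0.3856, 0.329, 0.0718], [0.4028, 0.3335, 0.0736], [0.42, 0.3381, 0.0753]]
handle top 610 [[0.3856, 0.329, 0.0718], [0.4028, 0.3335, 0.0736], [0.42, 0.3381, 0.0753]]
shift [-0.032 -0.073  0.645] turn [0.086 0.342 0.054] rows~3.1
```

Joint 7 is at its limit here, so I'll use the half-turned grasp (yaw ≈ π).

```bash
python3 - <<'E'
from h import *
go((.42,.33,.22),(np.pi,0,.0))
E
python3 -m handwheel '[[0.15,0,-0.27,0.1,-0.32,0,-0.2],[0.15,0,-0.27,0.1,-0.32,0,-0.2],[0.15,0,-0.27,0.1,-0.32,0,-0.2],[0.15,0,-0.27,0.1,-0.32,0,-0.2]]'
python3 -m handwheel '[[0,0,0,0,0,-1,-0.2],[0,0,0,0,0,-1,-0.2],[0,0,0,0,0,-1,-0.2],[0,0,0,0,0,-1,-0.2],[0,0,0,0,0,-1,-0.2],[0,0,0,0,0,-1,-0.2],[0,0,0,0,0,-1,-0.2]]' >/dev/null
python3 -m handwheel '[[0,0,0,0,0,-1,-0.2],[0,0,0,0,0,-1,-0.2],[0,0,0,0,0,-1,-0.2],[0,0,0,0,0,-1,-0.2],[0,0,0,0,0,-1,-0.2],[0,0,0,0,0,-1,-0.2],[0,0,0,0,0,-1,-0.2]]' >/dev/null
python3 -m handwheel '[[0,0,0,0,0,-1,-0.2],[0,0,0,0,0,-1,-0.2],[0,0,0,0,0,-1,-0.2],[0,0,0,0,0,-1,-0.2],[0,0,0,0,0,-1,-0.2],[0,0,0,0,0,-1,-0.2],[0,0,0,0,0,-1,-0.2]]'
python3 - <<'E'
from h import *
print(telemetry.get_obs()['joint_positions'].round(2))
go((.36,.3335,.16),(np.pi,0.,np.pi-.015))
E
```

```text
shift [ 0.272  0.013 -0.176] turn [ 0.099 -0.324  0.011] rows~2.1
clock: 20.22
position: [0.3996, 0.3307, 0.2343]
tool_rot: [-3.137, -0.003, -0.004]
contact_force: [0.2, 0.3, 0.4]
opening: 0.0513
clock: 21.97
position: [0.3944, 0.331, 0.231]
tool_rot: [-3.141, -0.0, 2.365]
contact_force: [-0.1, 0.1, 0.2]
opening: 0.0509
[-0.88  0.25  0.15  1.92 -0.05  0.97  0.09]
shift [ 0.131 -0.112  0.355] turn [-0.001 -0.001 -0.97 ] rows~6.1
```

```bash

python3 -m handwheel '[[0,0,0,0,0,-0.97,-0.2],[0,0,0,0,0,-0.97,-0.2],[0,0,0,0,0,-0.97,-0.2],[0,0,0,0,0,-0.97,-0.2],[0,0,0,0,0,-0.97,-0.2],[0,0,0,0,0,-0.97,-0.2],[0,0,0,0,0,-0.97,-0.2]]' >/dev/null
python3 -m handwheel '[[0.18,0,0.3,0,-0.667,0,-0.2],[0.18,0,0.3,0,-0.667,0,-0.2],[0.18,0,0.3,0,-0.667,0,-0.2],[0.18,0,0.3,0,-0.667,0,-0.2],[0.18,0,0.3,0,-0.667,0,-0.2],[0.18,0,0.3,0,-0.667,0,-0.2]]'
python3 - <<'E'
from h import *
print(telemetry.get_obs()['joint_positions'].round(2))
go((.4025,.3335,.046),(np.pi,np.pi/6,np.pi-.015))
E
```

```text
clock: 23.05
position: [0.3588, 0.3322, 0.1716]
tool_rot: [3.138, 0.523, 3.116]
contact_force: [0.3, 0.6, -0.5]
opening: 0.0514
[-1.28  0.2   0.17  2.3   0.87  0.59 -0.3 ]
shift [0.125 0.01  0.653] turn [-0.002 -0.001 -0.012] rows~3.2
```

```bash

python3 -m handwheel '[[0.125,0.01,0.3,0,0,-0.01,-0.2],[0.125,0.01,0.5,0,0,-0.01,-0.2],[0.125,0.01,0.653,0,0,-0.01,-0.2],[0.125,0.01,0.653,0,0,-0.01,-0.2],[0.125,0.01,0.653,0,0,-0.01,-0.2],[0.125,0.01,0.653,0,0,-0.01,-0.2]]'
python3 - <<'E'
from h import *
print(telemetry.get_obs()['joint_positions'].round(2))
go((.4025,.3335,.046),(np.pi,np.pi/6,np.pi-.015))
E
```

```text
clock: 23.55
position: [0.4026, 0.3324, 0.0454]
tool_rot: [-3.136, 0.519, 3.127]
contact_force: [0.3, 0.8, 0.9]
opening: 0.0513
[-1.33  0.55  0.35  2.29  1.32  0.28 -0.78]
shift [-0.001  0.006 -0.003] turn [-0.007 -0.006  0.   ] rows~0.1
```

```bash

python3 -m handwheel '[[0,0.005,0,0,0,0,0.3],[0,0.005,0,0,0,0,0.6],[0,0.005,0,0,0,0,0.8],[0,0.005,0,0,0,0,1],[0,0.005,0,0,0,0,1],[0,0.005,0,0,0,0,1],[0,0.005,0,0,0,0,1],[0,0.005,0,0,0,0,1]]' 90
python3 -m handwheel '[[-0.005,0,-0.008,0,0,0,1],[-0.015,0,-0.026,0,0,0,1],[-0.03,0,-0.052,0,0,0,1],[-0.05,0,-0.087,0,0,0,1],[-0.075,0,-0.13,0,0,0,1],[-0.1,0,-0.173,0,0,0,1],[-0.12,0,-0.208,0,0,0,1],[-0.135,0,-0.234,0,0,0,1],[-0.14,0,-0.243,0,0,0,1],[-0.14,0,-0.243,0,0,0,1],[-0.14,0,-0.243,0,0,0,1]]'
python3 - <<'E'
from h import *
print(telemetry.get_obs()['joint_positions'].round(2))
snap('side','s1')
crop('s1',150,200,420,360,2.8,'s1c')
C,p=cloud('s1'); x,y,z=C[...,0],C[...,1],C[...,2]
m=(x>.53)&(x<.63)&(y>.28)&(y<.38)&(z>.03)&(z<.12); print(np.percentile(C[m],[1,50,99],axis=0).round(3).tolist())
E
```

```text
clock: 24.22
position: [0.4037, 0.3355, 0.0483]
tool_rot: [3.141, 0.522, 3.124]
contact_force: [-3.5, -0.6, 9.1]
opening: 0.0088
clock: 25.13
position: [0.4036, 0.3345, 0.1029]
tool_rot: [-3.139, 0.52, 3.126]
contact_force: [-0.1, 0.1, -1.5]
opening: 0.0088
[-1.24  0.4   0.24  2.28  1.07  0.41 -0.46]
[[0.531, 0.311, 0.055], [0.57, 0.335, 0.068], [0.626, 0.352, 0.083]]
```

View pics/s1c.png

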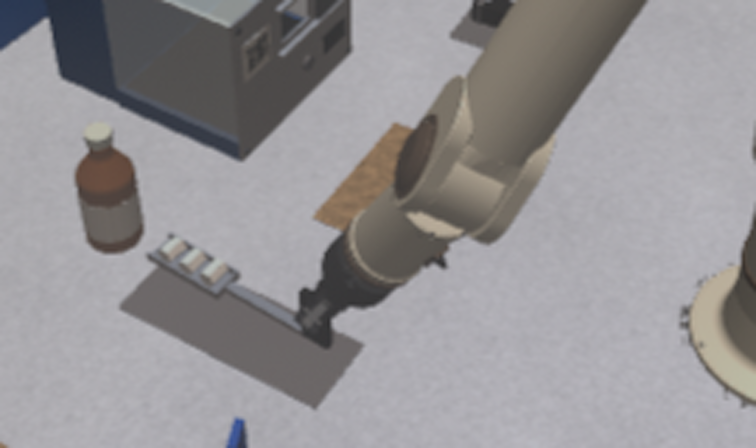

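The side view shows the boat held level with its three slugs, at crop (172,247), (193,260) and (215,272).

```bash

python3 -m handwheel '[[-0.02,0,-0.035,0,0,0,1],[-0.05,-0.01,-0.087,0,0,0,1],[-0.09,-0.04,-0.156,0,0,0,1],[-0.13,-0.09,-0.225,0,0,0,1],[-0.165,-0.16,-0.286,0,0,0,1],[-0.19,-0.24,-0.329,0,0,0,1],[-0.2,-0.33,-0.346,0,0,0,1],[-0.2,-0.42,-0.346,0,0,0,1],[-0.2,-0.51,-0.346,0,0,0,1],[-0.2,-0.6,-0.346,0,0,0,1],[-0.2,-0.69,-0.346,0,0,0,1],[-0.2,-0.78,-0.346,0,0,0,1]]'
python3 -m handwheel '[[0,-0.09,0,0,0,0,1],[0,-0.18,0,0,0,0,1],[0,-0.27,0,0,0,0,1],[0,-0.36,0,0,0,0,1],[0,-0.45,0,0,0,0,1],[0,-0.54,0,0,0,0,1],[0,-0.63,0,0,0,0,1],[0,-0.7,0,0,0,0,1],[0,-0.75,0,0,0,0,1],[0,-0.78,0,0,0,0,1],[0,-0.78,0,0,0,0,1]]'
python3 - <<'E'
from h import *
print(telemetry.get_obs()['joint_positions'].round(2))
go((.406,-.0218,.184),(np.pi,np.pi/6,np.pi+.043))
E
```

```text
clock: 26.18
position: [0.4022, 0.2089, 0.1792]
tool_rot: [-3.126, 0.512, 3.133]
contact_force: [0.5, -0.3, -2.2]
opening: 0.0089
clock: 27.1
position: [0.4294, 0.1042, 0.1869]
tool_rot: [-3.12, 0.466, 3.131]
contact_force: [-2.1, -0.3, -1.1]
opening: 0.0087
[ 1.    0.16 -1.51  2.42  0.98  0.48  0.25]
shift [ 0.105 -0.632 -0.023] turn [-0.059 -0.074 -0.059] rows~3.1
```

```bash

python3 - <<'E'
from h import *
go((.435,-.0206,.20),(np.pi,.42,np.pi+.043))
E
```

```text
shift [-0.06  -0.624 -0.03 ] turn [-0.056  0.058 -0.062] rows~3.0
```

```bash

python3 -m handwheel '[[-0.06,-0.03,-0.03,-0.02,0.058,-0.02,1],[-0.06,-0.08,-0.03,-0.056,0.058,-0.06,1],[-0.06,-0.15,-0.03,-0.056,0.058,-0.06,1],[-0.06,-0.23,-0.03,-0.056,0.058,-0.06,1],[-0.06,-0.31,-0.03,-0.056,0.058,-0.06,1],[-0.06,-0.39,-0.03,-0.056,0.058,-0.06,1],[-0.06,-0.47,-0.03,-0.056,0.058,-0.06,1],[-0.06,-0.55,-0.03,-0.056,0.058,-0.06,1],[-0.06,-0.6,-0.03,-0.056,0.058,-0.06,1],[-0.06,-0.624,-0.03,-0.056,0.058,-0.06,1],[-0.06,-0.624,-0.03,-0.056,0.058,-0.06,1],[-0.06,-0.624,-0.03,-0.056,0.058,-0.06,1]]'
python3 - <<'E'
from h import *
print(telemetry.get_obs()['joint_positions'].round(2))
go((.435,-.0206,.20),(np.pi,.42,np.pi+.043))
E
```

```text
clock: 28.1
position: [0.4345, -0.0193, 0.2007]
tool_rot: [-3.138, 0.421, -3.097]
contact_force: [-0.2, 0.2, -1.5]
opening: 0.0088
[ 1.11 -0.06 -1.06  2.41 -0.24  0.35  1.86]
shift [-0.001 -0.006  0.004] turn [-0.004  0.001  0.001] rows~0.0
```

```bash
cat >> h.py <<'E'
OX=np.array([.6825,-.010]); YM=.0427
def mill(P):
    "world -> mill coords"
    P=np.asarray(P,float); c,s=np.cos(YM),np.sin(YM); d=P[...,:2]-OX
    return np.stack([d[...,0]*c+d[...,1]*s,-d[...,0]*s+d[...,1]*c,P[...,2]],-1)
def world(m):
    c,s=np.cos(YM),np.sin(YM); return np.array([OX[0]+c*m[0]-s*m[1],OX[1]+s*m[0]+c*m[1],m[2]])
def boat(grip=(-.1215,0,.045),tilt0=.522):
    "boat origin+nose+pitch(down +) in mill coords from telemetry"
    o=telemetry.get_obs(); T=Ro.from_euler('xyz',o['tool_rot'])
    B=T*Ro.from_euler('xyz',[np.pi,tilt0,np.pi]).inv().inv().inv() if 0 else T*Ro.from_euler('xyz',[np.pi,tilt0,np.pi]).inv()
    f=lambda b: mill(np.array(o['position'])+B.apply(np.array(b)-grip))
    e=B.apply([1,0,0]); print('pitchdown %.1f yaw-mill %.2f'%(np.degrees(-np.arcsin(e[2])),np.degrees(np.arctan2(e[1],e[0])-YM)))
    for n,b in dict(nose=(.104,0,0),slugtop=(.083,0,.022),rear=(0,0,0),reartop=(0,0,.011),shank=(-.05,0,4e-3),htop=(-.105,0,.07)).items(): print(n,f(b).round(4))
E
python3 - <<'E'
from h import *
boat()
snap('side','s2'); snap('top','t2')
crop('s2',170,150,400,300,3.4,'s2c')
for f in('s2','t2'):
    C,p=cloud(f); m=mill(C); 
    k=(m[...,0]>-.16)&(m[...,0]<-.02)&(abs(m[...,1])<.04)&(m[...,2]>.11)&(m[...,2]<.2)
    q=m[k]; print(f,k.sum())
    for a in np.arange(-.14,-.02,.02):
        r=q[(q[:,0]>a)&(q[:,0]<a+.02)]
        if len(r)>4: print(round(a+.01,2),len(r),np.percentile(r[:,1],[5,95]).round(4),np.percentile(r[:,2],[5,50,95]).round(4))
    print('xmax',np.sort(q[:,0])[-5:].round(4) if len(q) else '')
E
```

```text
pitchdown 5.8 yaw-mill -0.03
nose [-0.0284  0.001   0.1331]
slugtop [-0.0471  0.0011  0.1572]
rear [-0.1319  0.0011  0.1437]
reartop [-0.1308  0.0011  0.1546]
shank [-0.1812  0.0011  0.1527]
htop [-0.2293  0.0013  0.2239]
s2 308
-0.13 50 [-0.0195  0.0223] [0.145  0.151  0.1593]
-0.11 65 [-0.0127  0.0213] [0.1434 0.1541 0.1653]
-0.09 58 [-0.0157  0.0218] [0.1412 0.1506 0.1603]
-0.07 42 [-0.0156  0.0208] [0.1379 0.148  0.1619]
-0.05 61 [-0.0132  0.0215] [0.1379 0.1477 0.1596]
-0.03 10 [-0.0196  0.0199] [0.1355 0.1403 0.1458]
xmax [-0.0333 -0.0324 -0.0316 -0.0316 -0.0301]
t2 466
-0.13 66 [-0.0198  0.0171] [0.1419 0.1498 0.1569]
-0.11 88 [-0.0164  0.0185] [0.1417 0.1539 0.1636]
-0.09 86 [-0.0187  0.0171] [0.1378 0.1454 0.1583]
-0.07 71 [-0.0177  0.0192] [0.1365 0.1501 0.161 ]
-0.05 92 [-0.0184  0.0178] [0.1346 0.1483 0.1592]
-0.03 37 [-0.0201  0.0169] [0.1325 0.137  0.1506]
xmax [-0.029  -0.0288 -0.0284 -0.0284 -0.0279]
```

View pics/s2c.png

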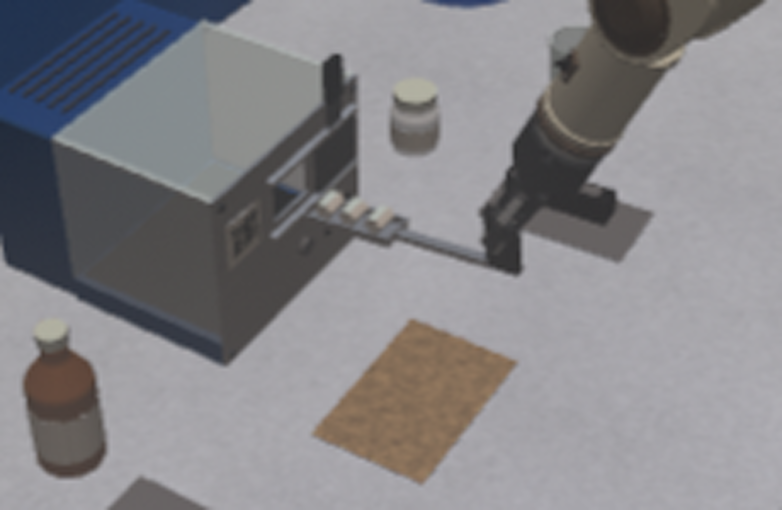

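The gate is open, and the boat model agrees with the point clouds (centred in y, nose 28 mm before the plate). I'll insert along the boat's own axis.

```bash

python3 -m handwheel '[[-0.008,0,-0.018,0,0,0,1],[-0.016,0,-0.036,0,0,0,1],[-0.016,-0.005,-0.036,0,0,0,1],[-0.016,-0.005,-0.036,0,0,0,1],[-0.035,-0.005,-0.026,0,0,0,1],[-0.06,-0.005,-0.011,0,0,0,1],[-0.085,-0.005,0.003,0,0,0,1],[-0.103,-0.005,0.014,0,0,0,1],[-0.103,-0.005,0.014,0,0,0,1],[-0.103,-0.005,0.014,0,0,0,1]]'
python3 - <<'E'
from h import *
print(telemetry.get_obs()['joint_positions'].round(2))
boat()
E
```

```text
clock: 29.03
position: [0.4548, -0.0196, 0.2068]
tool_rot: [-3.138, 0.421, -3.097]
contact_force: [0.2, -0.2, -0.9]
opening: 0.0089
[ 1.14 -0.   -1.12  2.36 -0.08  0.36  1.7 ]
pitchdown 5.8 yaw-mill 0.01
nose [-8.100e-03  1.000e-04  1.394e-01]
slugtop [-2.670e-02  1.000e-04  1.634e-01]
rear [-1.115e-01  1.000e-04  1.498e-01]
reartop [-1.104e-01  1.000e-04  1.608e-01]
shank [-1.609e-01  1.000e-04  1.588e-01]
htop [-0.209   0.0003  0.23  ]
```

```bash

python3 -m handwheel '[[-0.02,0,0.012,0,0,0,1],[-0.06,0,0.035,0,0,0,1],[-0.11,0,0.063,0,0,0,1],[-0.17,0,0.098,0,0,0,1],[-0.23,0,0.133,0,0,0,1],[-0.29,0,0.167,0,0,0,1],[-0.29,0,0.167,0,0,0,1]]'
python3 - <<'E'
from h import *
boat()
E
python3 -m handwheel '[[-0.02,0,0.012,0,0,0,1],[-0.06,0,0.035,0,0,0,1],[-0.11,0,0.063,0,0,0,1],[-0.17,0,0.098,0,0,0,1],[-0.23,0,0.133,0,0,0,1],[-0.28,0,0.162,0,0,0,1],[-0.316,0,0.182,0,0,0,1],[-0.326,0,0.188,0,0,0,1],[-0.326,0,0.188,0,0,0,1],[-0.326,0,0.188,0,0,0,1]]'
python3 - <<'E'
from h import *
boat(); print(telemetry.get_obs()['joint_positions'].round(2))
E
```

```text
clock: 29.62
position: [0.5236, -0.0167, 0.2007]
tool_rot: [-3.139, 0.424, -3.098]
contact_force: [1.3, 0.3, -0.6]
opening: 0.0091
pitchdown 5.6 yaw-mill -0.01
nose [ 6.100e-02 -1.000e-04  1.338e-01]
slugtop [ 0.0422 -0.      0.1578]
rear [-4.25e-02 -1.00e-04  1.44e-01]
reartop [-0.0415 -0.      0.155 ]
shank [-9.190e-02 -1.000e-04  1.529e-01]
htop [-1.402e-01  1.000e-04  2.240e-01]
clock: 30.45
position: [0.5956, -0.014, 0.1925]
tool_rot: [-3.137, 0.421, -3.097]
contact_force: [0.7, 0.0, -1.1]
opening: 0.0089
pitchdown 5.8 yaw-mill -0.04
nose [ 0.1329 -0.0007  0.1251]
slugtop [ 0.1142 -0.0006  0.1491]
rear [ 0.0294 -0.0006  0.1355]
reartop [ 0.0305 -0.0005  0.1465]
shank [-0.0199 -0.0005  0.1445]
htop [-6.800e-02 -2.000e-04  2.157e-01]
[ 0.68  0.35 -0.81  2.09  0.62  0.45  1.05]
```

Insertion was clean, with negligible contact force. Next I'll work out the tip about a pivot on the shank at the slot.

```bash
cat >> h.py <<'E'
def tip(path,grip=(-.1215,0,.045),tilt0=.522,piv=(-.03,0,.004)):
    "rows for pivot mill (x,y,z) and pitch-down deg"
    o=telemetry.get_obs(); T=Ro.from_euler('xyz',o['tool_rot'])
    for x,y,z,th in path:
        B=Ro.from_euler('xyz',[0,np.radians(th),YM]); G=B*Ro.from_euler('xyz',[np.pi,tilt0,np.pi])
        P=world((x,y,z))+B.apply(np.array(grip)-piv)
        s=T.inv().apply(P-o['position'])/.2; w=(T.inv()*G).as_rotvec()/(np.pi/4)
        print(th,P.round(3),'[%s]'%','.join('%.3f'%v for v in [*s,*w]))
E
python3 - <<'E'
from h import *
tip([(.001,0,.145,8),(.002,0,.148,13),(.003,0,.150,18),(.004,0,.152,24),(.004,0,.153,30),(.004,0,.154,36),(.004,0,.154,42),(.004,0,.154,45)])
E
```

```text
8 [ 0.599 -0.014  0.198] [-0.026,0.002,-0.020,-0.005,0.049,0.002]
13 [ 0.605 -0.013  0.209] [-0.074,0.001,-0.055,-0.005,0.161,0.002]
18 [ 0.611 -0.013  0.217] [-0.122,0.001,-0.081,-0.005,0.272,0.001]
24 [ 0.62  -0.013  0.227] [-0.180,0.001,-0.107,-0.005,0.405,0.001]
30 [ 0.628 -0.012  0.234] [-0.232,0.001,-0.125,-0.005,0.538,0.001]
36 [ 0.637 -0.012  0.241] [-0.286,0.001,-0.137,-0.005,0.672,0.001]
42 [ 0.646 -0.012  0.246] [-0.339,0.001,-0.140,-0.005,0.805,0.000]
45 [ 0.651 -0.011  0.248] [-0.365,0.001,-0.139,-0.005,0.872,0.000]
```

```bash

python3 -m handwheel '[[-0.026,0,-0.02,0,0.049,0,1],[-0.074,0,-0.055,0,0.161,0,1],[-0.122,0,-0.081,0,0.272,0,1],[-0.18,0,-0.107,0,0.405,0,1],[-0.232,0,-0.125,0,0.538,0,1],[-0.286,0,-0.137,0,0.672,0,1],[-0.339,0,-0.14,0,0.805,0,1],[-0.365,0,-0.139,0,0.872,0,1],[-0.365,0,-0.139,0,0.872,0,1],[-0.365,0,-0.139,0,0.872,0,1],[-0.365,0,-0.139,0,0.872,0,1],[-0.365,0,-0.139,0,0.872,0,1]]'
python3 - <<'E'
from h import *
boat()
snap('side','s3'); snap('top','t3')
a=load('s3')['p'][150:250,160:320,::-1]; b=load('t3')['p'][60:185,230:350,::-1]
cv2.imwrite('pics/tip.png',np.hstack([cv2.resize(a,(480,300),interpolation=2),cv2.resize(b,(288,300),interpolation=2)]))
E
```

```text
clock: 31.45
position: [0.6506, -0.0118, 0.2487]
tool_rot: [-3.137, -0.261, -3.1]
contact_force: [0.2, -0.2, -0.4]
opening: 0.009
pitchdown 44.9 yaw-mill -0.26
nose [ 0.096  -0.0013  0.0577]
slugtop [ 0.0967 -0.0012  0.0881]
rear [ 0.0224 -0.001   0.1311]
reartop [ 0.0301 -0.001   0.1389]
shank [-0.0102 -0.0008  0.1692]
htop [-0.0026 -0.0004  0.2548]
```

View pics/tip.png

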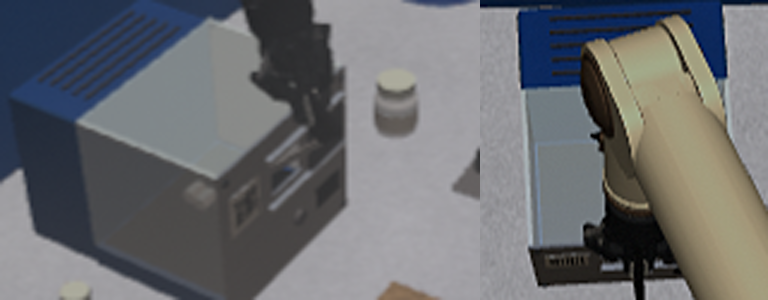

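```bash

python3 -m handwheel '[[0,0,0,0,0.08,0,1],[0,0,0,0,0.08,0,1],[0,0,0,0,0,0,1],[0,0,0,0,0,0,1],[0,0,0,0,0.08,0,1],[0,0,0,0,0.08,0,1],[0,0,0,0,0,0,1],[0,0,0,0,0,0,1]]'
python3 - <<'E'
from h import *
boat()
snap('side','s4')
crop('s4',160,150,320,260,4.5,'s4c')
E
```

```text
clock: 32.22
position: [0.6511, -0.0113, 0.2487]
tool_rot: [-3.137, -0.259, -3.1]
contact_force: [-0.1, 0.9, -1.2]
opening: 0.0089
pitchdown 44.8 yaw-mill -0.23
nose [ 0.097  -0.0008  0.0579]
slugtop [ 0.0976 -0.0006  0.0883]
rear [ 0.0232 -0.0005  0.1312]
reartop [ 0.0309 -0.0004  0.139 ]
shank [-0.0095 -0.0003  0.1692]
htop [-0.0021  0.      0.2548]
```

View pics/s4c.png

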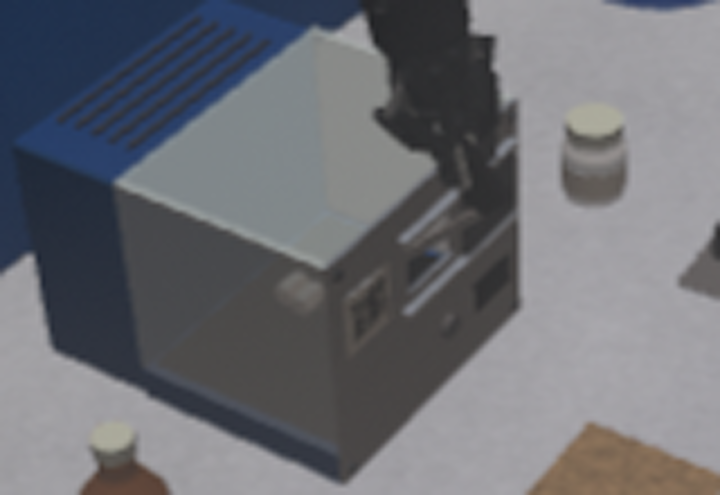

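```bash
python3 - <<'E'
from h import *
for m in [(.1,0,.04),(.13,0,.04),(.16,0,.04),(.096,0,.058),(.0976,0,.088),(.06,0,.1),(.025,0,.14)]: print(m,((proj('s4',world(m))-[160,150])*4.5).round())
E
```

```text
(0.1, 0, 0.04) [333. 314.]
(0.13, 0, 0.04) [304. 302.]
(0.16, 0, 0.04) [276. 291.]
(0.096, 0, 0.058) [335. 299.]
(0.0976, 0, 0.088) [331. 271.]
(0.06, 0, 0.1) [368. 274.]
(0.025, 0, 0.14) [401. 250.]
```

The cluster at (300,290) matches slugs on the chamber floor ahead of the nose. I'll un-tip and withdraw, then check that the trough is empty.

```bash
python3 - <<'E'
from h import *
tip([(.004,0,.154,40),(.004,0,.153,34),(.004,0,.152,28),(.003,0,.150,22),(.002,0,.148,16),(.001,0,.146,11),(0,0,.144,6)])
E
```

```text
40 [ 0.643 -0.012  0.244] [0.034,0.002,0.034,-0.006,-0.109,-0.001]
34 [ 0.634 -0.012  0.238] [0.070,0.002,0.075,-0.006,-0.242,-0.001]
28 [ 0.625 -0.012  0.231] [0.103,0.002,0.120,-0.006,-0.375,-0.001]
22 [ 0.616 -0.013  0.222] [0.135,0.002,0.174,-0.006,-0.509,-0.000]
16 [ 0.608 -0.013  0.213] [0.162,0.002,0.231,-0.006,-0.642,-0.000]
11 [ 0.602 -0.013  0.204] [0.181,0.003,0.283,-0.006,-0.753,0.000]
6 [ 0.596 -0.014  0.194] [0.196,0.003,0.335,-0.006,-0.864,0.000]
```

```bash

python3 -m handwheel '[[0.034,0,0.034,0,-0.109,0,1],[0.07,0,0.075,0,-0.242,0,1],[0.103,0,0.12,0,-0.375,0,1],[0.135,0,0.174,0,-0.509,0,1],[0.162,0,0.231,0,-0.642,0,1],[0.181,0,0.283,0,-0.753,0,1],[0.196,0,0.335,0,-0.864,0,1],[0.196,0,0.335,0,-0.864,0,1],[0.196,0,0.335,0,-0.864,0,1],[0.196,0,0.335,0,-0.864,0,1]]'
python3 - <<'E'
from h import *
boat()
E
```

```text
clock: 33.1
position: [0.598, -0.0144, 0.1951]
tool_rot: [-3.136, 0.417, -3.098]
contact_force: [0.5, 0.4, -0.7]
opening: 0.0089
pitchdown 6.0 yaw-mill -0.08
nose [ 0.1349 -0.0013  0.1267]
slugtop [ 0.1164 -0.0012  0.1508]
rear [ 0.0315 -0.0012  0.1376]
reartop [ 0.0327 -0.0011  0.1486]
shank [-0.0178 -0.0011  0.1469]
htop [-0.0656 -0.0007  0.2183]
```

```bash

python3 -m handwheel '[[0.03,0,-0.017,0,0,0,1],[0.09,0,-0.052,0,0,0,1],[0.17,0,-0.098,0,0,0,1],[0.25,0,-0.144,0,0,0,1],[0.33,0,-0.19,0,0,0,1],[0.41,0,-0.236,0,0,0,1],[0.49,0,-0.282,0,0,0,1],[0.57,0,-0.328,0,0,0,1],[0.64,0,-0.369,0,0,0,1],[0.69,0,-0.398,0,0,0,1],[0.71,0,-0.41,0,0,0,1],[0.71,0,-0.41,0,0,0,1]]'
python3 - <<'E'
from h import *
boat(); print(telemetry.get_obs()['joint_positions'].round(2))
snap('top','t5');snap('side','s5')
C,p=cloud('t5'); m=mill(C)
k=(m[...,0]>-.16)&(m[...,0]<-.025)&(abs(m[...,1])<.017)&(m[...,2]>.11)&(m[...,2]<.2); print('floor z pct',np.percentile(m[k][:,2],[5,50,95,99]).round(4))
a=load('s5')['p'][150:260,160:330,::-1]; b=load('t5')['p'][60:230,230:350,::-1]
cv2.imwrite('pics/out.png',np.hstack([cv2.resize(a,(580,375),interpolation=2),cv2.resize(b,(210,375),interpolation=2)]))
E
```

```text
clock: 34.1
position: [0.4335, -0.0211, 0.2121]
tool_rot: [-3.135, 0.416, -3.097]
contact_force: [0.2, 0.3, -0.9]
opening: 0.0089
pitchdown 6.1 yaw-mill -0.07
nose [-0.0297 -0.001   0.1436]
slugtop [-0.0483 -0.0008  0.1677]
rear [-0.1331 -0.0009  0.1546]
reartop [-0.132  -0.0008  0.1655]
shank [-0.1824 -0.0008  0.1638]
htop [-0.2302 -0.0004  0.2353]
[ 1.22 -0.12 -1.13  2.4  -0.39  0.41  2.01]
floor z pct [0.1445 0.1524 0.165  0.1679]
```

View pics/out.png

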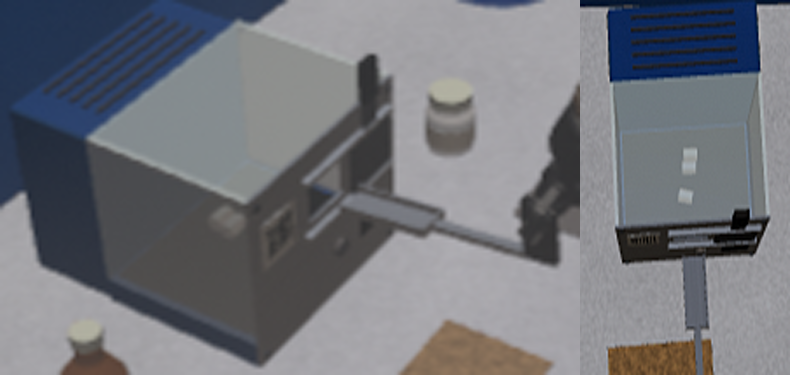

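All three slugs are inside the chamber, at (690,155), (688,168) and (685,197), and the boat is empty. Now I'll return the boat to its mat, tool near vertical in transit to stay clear of the joint limits.

```bash

python3 -m handwheel '[[-0.06,0,-0.14,0,0.12,0,1],[-0.121,0,-0.274,0,0.25,0,1],[-0.121,0,-0.274,0,0.4,0,1],[-0.121,0,-0.274,0,0.53,0,1],[-0.121,0,-0.274,0,0.53,0,1],[-0.121,0,-0.274,0,0.53,0,1]]'
python3 - <<'E'
from h import *
go((.41,.16,.26),(np.pi,0,np.pi+.02))
go((.40,.333,.26),(np.pi,0,np.pi-.015))
E
```

```text
clock: 34.7
position: [0.4387, -0.0192, 0.2714]
tool_rot: [3.136, 0.001, -3.097]
contact_force: [0.1, -0.2, -1.0]
opening: 0.0087
shift [0.104 0.901 0.062] turn [0.007 0.001 0.031] rows~4.4
shift [0.116 1.768 0.067] turn [0.007 0.001 0.075] rows~8.5
```

```bash

python3 -m handwheel '[[0.05,0.1,0.06,0,0,0.03,1],[0.08,0.25,0.06,0,0,0.03,1],[0.1,0.42,0.06,0,0,0.03,1],[0.1,0.6,0.06,0,0,0.03,1],[0.1,0.77,0.06,0,0,0.03,1],[0.1,0.9,0.06,0,0,0.03,1],[0.1,0.9,0.06,0,0,0.03,1]]' 
python3 -m handwheel '[[0.01,0.15,0,0,0,0.04,1],[0.01,0.3,0,0,0,0.04,1],[0.01,0.46,0,0,0,0.04,1],[0.01,0.62,0,0,0,0.04,1],[0.01,0.77,0,0,0,0.04,1],[0.01,0.87,0,0,0,0.04,1],[0.01,0.87,0,0,0,0.04,1],[0.01,0.87,0,0,0,0.04,1]]'
python3 - <<'E'
from h import *
print(telemetry.get_obs()['joint_positions'].round(2))
go((.4037,.3345,.15),(np.pi,.522,np.pi-.015))
E
```

```text
clock: 35.28
position: [0.4058, 0.1657, 0.2597]
tool_rot: [3.14, 0.004, -3.113]
contact_force: [-0.2, -0.1, -0.2]
opening: 0.0088
clock: 35.95
position: [0.4005, 0.3338, 0.2578]
tool_rot: [-3.14, -0.0, 3.131]
contact_force: [0.5, -0.1, -1.2]
opening: 0.0091
[ 0.15  0.45 -1.13  1.85  0.45  1.14  0.42]
shift [-0.016  0.005  0.539] turn [-0.001 -0.665  0.007] rows~4.2
```

```bash

python3 -m handwheel '[[-0.016,0.005,0.05,0,-0.1,0,1],[-0.016,0.005,0.15,0,-0.22,0,1],[-0.016,0.005,0.25,0,-0.36,0,1],[-0.016,0.005,0.35,0,-0.5,0,1],[-0.016,0.005,0.45,0,-0.62,0,1],[-0.016,0.005,0.539,0,-0.665,0.007,1],[-0.016,0.005,0.539,0,-0.665,0.007,1],[-0.016,0.005,0.539,0,-0.665,0.007,1],[-0.016,0.005,0.539,0,-0.665,0.007,1]]' 
python3 - <<'E'
from h import *
print(telemetry.get_obs()['joint_positions'].round(2))
go((.4037,.3345,.054),(np.pi,.522,np.pi-.015))
boat()
E
```

```text
clock: 36.7
position: [0.4042, 0.3318, 0.1498]
tool_rot: [-3.138, 0.521, 3.125]
contact_force: [0.1, -0.4, -0.3]
opening: 0.0089
[-0.31  0.4  -0.82  2.23  1.23  0.79 -0.48]
shift [0.241 0.015 0.414] turn [-0.006 -0.001 -0.002] rows~2.3
pitchdown 0.0 yaw-mill -3.52
nose [-0.0385  0.3394  0.1046]
slugtop [-0.0594  0.3407  0.1266]
rear [-0.1423  0.3458  0.1047]
reartop [-0.1423  0.3458  0.1157]
shank [-0.1922  0.3488  0.1087]
htop [-0.247   0.3525  0.1748]
```

```bash

python3 -m handwheel '[[0.05,0.005,0.085,0,0,0,1],[0.11,0.01,0.19,0,0,0,1],[0.18,0.015,0.31,0,0,0,1],[0.241,0.015,0.414,0,0,0,1],[0.241,0.015,0.414,0,0,0,1],[0.241,0.015,0.414,0,0,0,1],[0.241,0.015,0.414,0,0,0,1]]' 
python3 - <<'E'
from h import *
go((.4037,.3345,.048),(np.pi,.522,np.pi-.015))
E
```

```text
clock: 37.28
position: [0.4047, 0.3358, 0.0556]
tool_rot: [-3.14, 0.523, 3.123]
contact_force: [-0.7, -0.0, -0.4]
opening: 0.009
shift [ 0.023 -0.006  0.03 ] turn [-0.004  0.002 -0.004] rows~0.2
```

```bash

python3 -m handwheel '[[0.01,-0.004,0.015,0,0,0,1],[0.016,-0.005,0.025,0,0,0,1],[0.017,-0.005,0.03,0,0,0,1],[0.017,-0.005,0.03,0,0,0,1]]' 
python3 -m handwheel '[[0,0,0,0,0,0,0.8],[0,0,0,0,0,0,0.6],[0,0,0,0,0,0,0.3],[0,0,0,0,0,0,0],[0,0,0,0,0,0,-0.2],[0,0,-0.2,0,0,0,-0.2],[0,0,-0.4,0,0,0,-0.2],[0,0,-0.6,0,0,0,-0.2],[0,0,-0.6,0,0,0,-0.2]]' 
python3 - <<'E'
from h import *
snap('side','s6')
snap('top','t6')
for f in('s6','t6'):
    C,p=cloud(f); x,y,z=C[...,0],C[...,1],C[...,2]
    for lo,hi in((.53,.56),(.57,.59),(.60,.625)):
        m=(z>.0048)&(z<.03)&(x>lo)&(x<hi)&(y>.30)&(y<.36); print(f,lo,m.sum(),np.percentile(y[m],[3,97]).round(3),np.percentile(z[m],[5,50,95]).round(4))
    m=(z>.05)&(z<.08)&(x>.38)&(x<.43)&(y>.31)&(y<.355); print('handle',m.sum(),C[m].max(0).round(3) if m.sum() else '')
go((.55,.1,.30),(np.pi,0,np.pi+.043))
E
```

```text
clock: 37.62
position: [0.4041, 0.3346, 0.0483]
tool_rot: [-3.139, 0.524, 3.125]
contact_force: [-0.6, -1.0, 2.9]
opening: 0.0092
clock: 38.37
position: [0.3413, 0.3395, 0.1563]
tool_rot: [3.138, 0.527, 3.127]
contact_force: [0.1, 0.3, -0.2]
opening: 0.0512
s6 0.53 102 [0.311 0.358] [0.0054 0.0081 0.0162]
s6 0.57 65 [0.304 0.353] [0.0054 0.0083 0.0164]
s6 0.6 78 [0.306 0.356] [0.0053 0.0085 0.0156]
handle 86 [0.416 0.343 0.079]
t6 0.53 83 [0.306 0.351] [0.005  0.0079 0.0156]
t6 0.57 51 [0.306 0.349] [0.0052 0.009  0.0158]
t6 0.6 78 [0.305 0.355] [0.0051 0.0078 0.0136]
handle 57 [0.42  0.338 0.079]
shift [-1.277 -1.167 -0.108] turn [-0.02   0.669 -0.074] rows~8.3
```

```bash

python3 -m handwheel '[[-0.375,0,-0.65,0,0,0,-0.2],[-0.375,0,-0.65,0,0.667,0,-0.2],[-0.375,0,-0.65,0,0.667,0,-0.2],[-0.375,0,-0.65,0,0.667,0,-0.2],[-0.375,0,-0.65,0,0.667,0,-0.2],[-0.375,0,-0.65,0,0.667,0,-0.2],[-0.375,0,-0.65,0,0.667,0,-0.2]]' 
python3 - <<'E'
from h import *
print(telemetry.get_obs()['joint_positions'].round(2))
go((.6818,-.088,.34),(np.pi,0,np.pi+.043))
E
```

```text
clock: 39.05
position: [0.3457, 0.3378, 0.305]
tool_rot: [3.139, -0.002, 3.124]
contact_force: [0.5, -0.7, -0.5]
opening: 0.0513
[ 0.08  0.23 -1.03  1.88  0.22  1.15  0.53]
shift [-1.718 -2.098 -0.183] turn [ 0.003 -0.002 -0.077] rows~13.0
```

```bash

python3 -m handwheel '[[-0.573,-0.7,-0.18,0,0,0,-0.2],[-0.573,-0.7,-0.18,0,0,0,-0.2],[-0.573,-0.7,-0.18,0,0,0,-0.2],[-0.573,-0.7,-0.18,0,0,0,-0.2],[-0.573,-0.7,-0.18,0,0,0,-0.2]]' >/dev/null
python3 -m handwheel '[[-0.573,-0.7,0,0,0,0,-0.2],[-0.573,-0.7,0,0,0,0,-0.2],[-0.573,-0.7,0,0,0,0,-0.2],[-0.573,-0.7,0,0,0,0,-0.2],[-0.573,-0.7,0,0,0,0,-0.2]]' >/dev/null
python3 -m handwheel '[[-0.573,-0.7,0,0,0,-0.077,-0.2],[-0.573,-0.7,0,0,0,-0.077,-0.2],[-0.573,-0.7,0,0,0,-0.077,-0.2],[-0.573,-0.7,0,0,0,-0.077,-0.2],[-0.573,-0.7,0,0,0,-0.077,-0.2],[-0.573,-0.7,0,0,0,-0.077,-0.2],[-0.573,-0.7,0,0,0,-0.077,-0.2]]' 
python3 - <<'E'
from h import *
print(telemetry.get_obs()['joint_positions'].round(2))
go((.681,-.088,.252),(np.pi,0,np.pi+.043))
E
```

```text
clock: 40.47
position: [0.6796, -0.0918, 0.3345]
tool_rot: [-3.14, -0.007, -3.102]
contact_force: [0.0, 0.4, 0.1]
opening: 0.0513
[ 0.57  0.58 -0.76  1.33  0.4   1.39  1.43]
shift [-0.011  0.019  0.412] turn [-0.002 -0.008 -0.005] rows~2.0
```

```bash

python3 -m handwheel '[[-0.01,0.019,0.2,0,0,0,-0.2],[-0.01,0.019,0.41,0,0,0,-0.2],[-0.01,0.019,0.41,0,0,0,-0.2],[-0.01,0.019,0.41,0,0,0,0.2],[-0.01,0.019,0.41,0,0,0,0.6],[-0.01,0.019,0.41,0,0,0,1],[-0.01,0.019,0.41,0,0,0,1],[-0.01,0.019,0.41,0,0,0,1],[-0.01,0.019,0.41,0,0,0,1],[-0.01,0.019,0.41,0,0,0,1]]' 50
python3 -m handwheel '[[0,0.04,0,0,0,0,1],[0,0.09,0,0,0,0,1],[0,0.14,0,0,0,0,1],[0,0.19,0,0,0,0,1],[0,0.24,0,0,0,0,1],[0,0.29,0,0,0,0,1],[0,0.34,0,0,0,0,1],[0,0.37,0,0,0,0,1],[0,0.39,0,0,0,0,1],[0,0.4,0,0,0,0,1],[0,0.405,0,0,0,0,1],[0,0.405,0,0,0,0,1]]'

```

```text
clock: 41.3
position: [0.6825, -0.0855, 0.2582]
tool_rot: [-3.139, 0.001, -3.099]
contact_force: [-3.3, 2.2, 6.1]
opening: 0.0231
clock: 42.3
position: [0.6793, -0.0091, 0.2582]
tool_rot: [-3.134, 0.001, -3.102]
contact_force: [-3.1, -5.9, 9.4]
opening: 0.0232
```

```bash

python3 -m handwheel '[[0,0.01,0,0,0,0,1],[0,0.02,0,0,0,0,1],[0,0.03,0,0,0,0,1],[0,0.03,0,0,0,0,1]]'
python3 -m handwheel '[[0,0,0,0,0,0,0.6],[0,-0.03,0,0,0,0,0.2],[0,-0.03,0,0,0,0,-0.2],[0,-0.03,0,0,0,0,-0.2],[0,-0.03,-0.3,0,0,0,-0.2],[0,-0.03,-0.6,0,0,0,-0.2],[0,-0.03,-0.6,0,0,0,-0.2]]'
python3 - <<'E'
from h import *
snap('top','t7',False)
C,p=cloud('t7'); m=mill(C); k=(m[...,2]>.24)&(m[...,2]<.28)&(abs(m[...,0])<.03)&(abs(m[...,1])<.12); print('tab',k.sum(),np.percentile(m[k],[5,50,95],axis=0).round(4).tolist() if k.sum() else '')
print(telemetry.get_obs()['joint_positions'].round(2))
go((.53,-.3,.25),(np.pi,0,np.pi+.09))
E
```

```text
clock: 42.63
position: [0.6793, -0.0089, 0.2582]
tool_rot: [-3.127, 0.0, -3.107]
contact_force: [-4.2, -16.3, 11.8]
opening: 0.0231
clock: 43.22
position: [0.6783, -0.0033, 0.3775]
tool_rot: [-3.141, -0.002, -3.097]
contact_force: [1.1, 0.1, 0.9]
opening: 0.0511
tab 43 [[-0.0107, -0.0081, 0.2442], [-0.0087, 0.0012, 0.2679], [-0.0011, 0.0097, 0.2729]]
[ 0.46  0.54 -0.79  1.28  0.38  1.46  1.32]
shift [ 0.828 -1.453  0.676] turn [-0.002  0.014 -0.058] rows~8.7
```

```bash

python3 -m handwheel '[[0,0,0,0,0,1,-0.2],[0,0,0,0,0,1,-0.2],[0,0,0,0,0,1,-0.2],[0,0,0,0,0,1,-0.2],[0,0,0,0,0,1,-0.2],[0,0,0,0,0,1,-0.2],[0,0,0,0,0,1,-0.2]]' >/dev/null
python3 -m handwheel '[[0,0,0,0,0,1,-0.2],[0,0,0,0,0,1,-0.2],[0,0,0,0,0,1,-0.2],[0,0,0,0,0,1,-0.2],[0,0,0,0,0,1,-0.2],[0,0,0,0,0,1,-0.2],[0,0,0,0,0,1,-0.2]]' >/dev/null
python3 -m handwheel '[[0,0,0,0,0,1,-0.2],[0,0,0,0,0,1,-0.2],[0,0,0,0,0,1,-0.2],[0,0,0,0,0,1,-0.2],[0,0,0,0,0,1,-0.2],[0,0,0,0,0,1,-0.2],[0,0,0,0,0,1,-0.2]]' >/dev/null
python3 -m handwheel '[[0,0,0,0,0,0.94,-0.2],[0,0,0,0,0,0.94,-0.2],[0,0,0,0,0,0.94,-0.2],[0,0,0,0,0,0.94,-0.2],[0,0,0,0,0,0.94,-0.2],[0,0,0,0,0,0.94,-0.2],[0,0,0,0,0,0.94,-0.2],[0,0,0,0,0,0.94,-0.2]]'
python3 - <<'E'
from h import *
go((.53,-.31,.26),(np.pi,0,.09))
E
```

```text
clock: 45.68
position: [0.6784, -0.0035, 0.3753]
tool_rot: [3.14, 0.002, 0.095]
contact_force: [0.1, -0.3, 0.4]
opening: 0.051
shift [-0.883  1.454  0.581] turn [0.003 0.003 0.006] rows~8.6
```

```bash

python3 -m handwheel '[[-0.44,0.727,0,0,0,0,-0.2],[-0.44,0.727,0,0,0,0,-0.2],[-0.44,0.727,0,0,0,0,-0.2],[-0.44,0.727,0,0,0,0,-0.2],[-0.44,0.727,0,0,0,0,-0.2]]' >/dev/null
python3 -m handwheel '[[-0.44,0.727,0.58,0,0,0,-0.6],[-0.44,0.727,0.58,0,0,0,-0.6],[-0.44,0.727,0.58,0,0,0,-0.6],[-0.44,0.727,0.58,0,0,0,-0.6],[-0.44,0.727,0.58,0,0,0,-0.6],[-0.44,0.727,0.58,0,0,0,-0.6],[-0.44,0.727,0.58,0,0,0,-0.6]]'
python3 - <<'E'
from h import *
snap('wrist','w10')
C,p=cloud('w10'); x,y,z=C[...,0],C[...,1],C[...,2]
for lo,hi in((.02,.045),(.032,.042)):
    m=(z>lo)&(z<hi)&(x>.40)&(x<.66)&(y>-.42)&(y<-.2); print(m.sum(),np.median(C[m],0).round(4),cv2.minAreaRect((C[m][:,:2]*1000).astype(np.float32)))
E
```

```text
clock: 46.68
position: [0.5266, -0.3126, 0.2587]
tool_rot: [3.14, 0.006, 0.088]
contact_force: [-0.1, 0.6, 0.8]
opening: 0.0683
3236 [ 0.5301 -0.3109  0.0375] ((524.1783447265625, -311.177978515625), (130.6281280517578, 32.372562408447266), 6.0500569343566895)
3208 [ 0.5295 -0.311   0.0375] ((524.0867919921875, -311.3323974609375), (130.5224151611328, 32.18868637084961), 6.304053783416748)
```

View pics/w10.png

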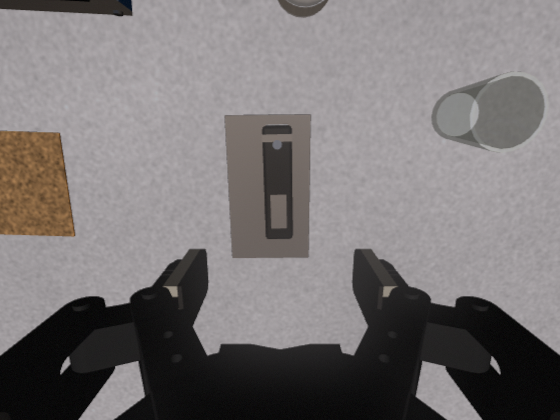

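Scanner at (278,182): 130 × 32, yaw 6.2°, with the stripe and blue dot at the far end, facing the mill.

```bash
python3 - <<'E'
from h import *
go((.524,-.3112,.029),(np.pi,0,.108))
E
```

```text
shift [-2.100e-02 -1.000e-03  1.155e+00] turn [ 0.002  0.003 -0.022] rows~5.5
```

```bash

python3 -m handwheel '[[-0.02,0,0.4,0,0,-0.022,-0.6],[-0.02,0,0.8,0,0,-0.022,-0.6],[-0.02,0,0.9,0,0,-0.022,-0.6],[-0.02,0,0.9,0,0,-0.022,-0.5],[-0.02,0,0.9,0,0,-0.022,-0.5],[-0.02,0,0.9,0,0,-0.022,-0.5]]'
python3 - <<'E'
from h import *
go((.524,-.3112,.029),(np.pi,0,.108))
E
```

```text
clock: 47.23
position: [0.5236, -0.3082, 0.0775]
tool_rot: [-3.139, 0.007, 0.111]
contact_force: [-0.3, -0.3, 1.1]
opening: 0.0639
shift [0.002 0.016 0.242] turn [-0.003  0.009  0.003] rows~1.2
```

```bash

python3 -m handwheel '[[0,0.014,0.12,0,0,0,-0.5],[0,0.014,0.24,0,0,0,-0.5],[0,0.014,0.24,0,0,0,-0.3],[0,0.014,0.24,0,0,0,0],[0,0.014,0.24,0,0,0,0.4],[0,0.014,0.24,0,0,0,1],[0,0.014,0.24,0,0,0,1],[0,0.014,0.24,0,0,0,1],[0,0.014,0.24,0,0,0,1]]' 60
python3 -m handwheel '[[0,0,-0.1,0,0,0,1],[0,0,-0.3,0,0,0,1],[0,0,-0.5,0,0,0,1],[0,0,-0.7,0,0,0,1],[0,0,-0.8,0,0,0,1],[0,0,-0.8,0,0,0,1],[0,0,-0.8,0,0,0,1]]'
python3 - <<'E'
from h import *
snap('wrist','w11',False); C,p=cloud('w11'); x,y,z=C[...,0],C[...,1],C[...,2]
T=telemetry.get_obs(); m=(z>.10)&(z<.21)&(x>.56)&(x<.65)&(y>-.36)&(y<-.26); q=C[m]; print(m.sum(),T['position'].round(4),T['tool_rot'].round(3),q.mean(0).round(4) if len(q) else '',np.percentile(q,[2,98],axis=0).round(4).tolist() if len(q) else '')
print('label',world((0,.085,.15)),'TCP target',world((-.145,.085,.15)))
# label centre from top & side depth
crop('s6',215,185,275,235,8,'lab')
E
```

```text
clock: 47.98
position: [0.5273, -0.3151, 0.0359]
tool_rot: [3.137, -0.002, 0.107]
contact_force: [-0.2, 0.9, 7.1]
opening: 0.031
clock: 48.57
position: [0.5264, -0.3147, 0.1957]
tool_rot: [3.136, -0.002, 0.107]
contact_force: [-0.5, 0.2, -1.5]
opening: 0.0308
5879 [ 0.5251 -0.314   0.1936] [3.138e+00 1.000e-03 1.070e-01] [ 0.5749 -0.3107  0.1969] [[0.5607, -0.3259, 0.1901], [0.5886, -0.2953, 0.1994]]
label [0.6788716  0.07492252 0.15      ] TCP target [0.53400377 0.0687329  0.15      ]
```

```bash
python3 - <<'E'
from h import *
C,p=cloud('w11'); x,y,z=C[...,0],C[...,1],C[...,2]
T=telemetry.get_obs(); R=Ro.from_euler('xyz',T['tool_rot'])
m=(z>.18)&(z<.21)&(x>.535)&(x<.65)&(y>-.36)&(y<-.26); q=R.inv().apply(C[m]-T['position'])
print(m.sum(),np.percentile(q,[1,50,99],axis=0).round(4).tolist())
A=np.c_[q[:,:2],np.ones(len(q))]; c=np.linalg.lstsq(A,q[:,2],rcond=None)[0]; r=q[:,2]-A@c
k=abs(r)<.0015; c=np.linalg.lstsq(A[k],q[k,2],rcond=None)[0]; print('plane slopes deg',np.degrees(c[:2]).round(2),c[2].round(4),k.mean())
q=q[k]
for lo in np.arange(.02,.07,.01):
    s=q[(q[:,0]>lo)&(q[:,0]<lo+.01)]
    if len(s)>20: print(round(lo,2),len(s),np.percentile(s[:,1],[1,99]).round(4),np.median(s[:,2]).round(4))
E
```

```text
11310 [[0.0084, -0.0185, -0.0143], [0.0362, 0.0023, -0.0038], [0.0637, 0.0284, 0.0086]]
plane slopes deg [0.42 0.09] -0.004 0.7534040671971707
0.02 1601 [-0.0127  0.0163] -0.0037
0.03 1644 [-0.013   0.0164] -0.0037
0.04 1475 [-0.0138  0.0173] -0.0039
0.05 1758 [-0.0137  0.0171] -0.0037
0.06 409 [-0.0124  0.0159] -0.0027
```

```bash
python3 - <<'E'
from h import *
print('label proj t0',((proj('t0',world((0,.085,.15)))-[170,145])*3.3).round(1),'s4c',((proj('s4',world((0,.085,.15)))-[160,150])*4.5).round(1))
print(world((-.144,.0867,.1633)))
go(world((-.144,.0867,.1633)),(np.pi,0,YM))
E
```

```text
label proj t0 [314.9  76.7] s4c [363.9 308.1]
[0.53493029 0.07047404 0.1633    ]
shift [ 0.254 -1.907  0.145] turn [0.004 0.001 0.082] rows~9.3
```

```bash

python3 -m handwheel '[[0.05,-0.1,0,0,0,0,1],[0.1,-0.25,0,0,0,0,1],[0.127,-0.42,0,0,0,0,1],[0.127,-0.6,0,0,0,0,1],[0.127,-0.77,0,0,0,0,1],[0.127,-0.9,0,0,0,0,1],[0.127,-0.95,0,0,0,0,1]]' >/dev/null
python3 -m handwheel '[[0.05,-0.12,0.05,0,0,0.04,1],[0.1,-0.27,0.1,0,0,0.082,1],[0.127,-0.42,0.145,0,0,0.082,1],[0.127,-0.6,0.145,0,0,0.082,1],[0.127,-0.75,0.145,0,0,0.082,1],[0.127,-0.87,0.145,0,0,0.082,1],[0.127,-0.94,0.145,0,0,0.082,1],[0.127,-0.957,0.145,0,0,0.082,1],[0.127,-0.957,0.145,0,0,0.082,1],[0.127,-0.957,0.145,0,0,0.082,1],[0.127,-0.957,0.145,0,0,0.082,1]]'
python3 - <<'E'
from h import *
go(world((-.144,.0867,.1633)),(np.pi,0,YM))
E
```

```text
clock: 50.12
position: [0.535, 0.0682, 0.1622]
tool_rot: [3.138, 0.003, 0.04]
contact_force: [-0.2, 0.0, -1.2]
opening: 0.0304
shift [ 0.    -0.011 -0.006] turn [ 0.005  0.003 -0.004] rows~0.1
```

```bash

python3 -m handwheel '[[0,-0.011,-0.006,0.004,0,-0.004,1],[0,-0.011,-0.006,0.004,0,-0.004,1],[0,-0.011,-0.006,0.004,0,-0.004,1],[0,-0.011,-0.006,0.004,0,-0.004,1],[0,-0.011,-0.006,0.004,0,-0.004,1],[0,-0.011,-0.006,0.004,0,-0.004,1],[0,-0.011,-0.006,0.004,0,-0.004,1],[0,-0.011,-0.006,0.004,0,-0.004,1],[0,-0.011,-0.006,0.004,0,-0.004,1],[0,-0.011,-0.006,0.004,0,-0.004,1],[0,-0.011,-0.006,0.004,0,-0.004,1],[0,-0.011,-0.006,0.004,0,-0.004,1]]'
python3 - <<'E'
from h import *
snap('side','s8'); snap('wrist','w12')
for f in('s8','w12'):
    C,p=cloud(f); m=mill(C)
    k=(m[...,0]>-.14)&(m[...,0]<-.05)&(m[...,1]>.05)&(m[...,1]<.12)&(m[...,2]>.12)&(m[...,2]<.18)
    q=m[k]; print(f,k.sum(),np.percentile(q,[1,50,99],axis=0).round(4).tolist(),'top z',np.percentile(q[:,2],90).round(4))
    k=(m[...,0]>-.02)&(m[...,0]<.01)&(m[...,1]>.055)&(m[...,1]<.115)&(m[...,2]>.12)&(m[...,2]<.18); print('plate x',np.median(m[k][:,0]) if k.sum() else '')
a=load('s8')['p'][150:270,180:330,::-1]; b=load('w12')['p'][:,:,::-1]
cv2.imwrite('pics/scan.png',np.hstack([cv2.resize(a,(400,320),interpolation=2),cv2.resize(b,(400,320),interpolation=3)]))
E
```

```text
clock: 51.12
position: [0.5349, 0.0728, 0.1639]
tool_rot: [-3.141, 0.002, 0.046]
contact_force: [0.2, -0.8, -2.1]
opening: 0.0308
s8 98 [[-0.1393, 0.0729, 0.1329], [-0.1059, 0.1042, 0.1522], [-0.0876, 0.1109, 0.1714]] top z 0.1662
plate x -0.004456585714022885
w12 12533 [[-0.1392, 0.0617, 0.1532], [-0.1122, 0.0881, 0.1654], [-0.0817, 0.1148, 0.1776]] top z 0.1668
plate x
```

View pics/scan.png

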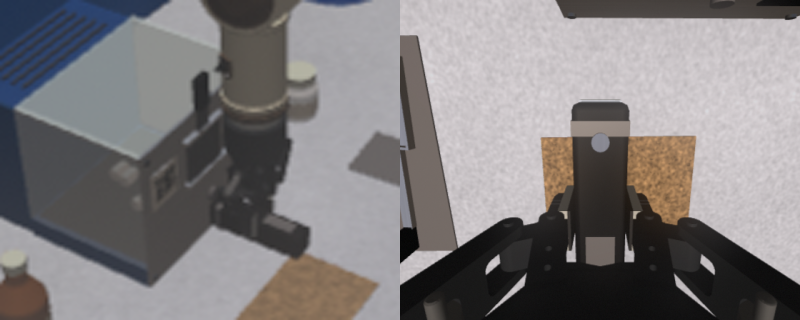

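The bluish window line at (600,101) in the wrist half is at the end facing the plate, with about 8 cm of gap. I'll make a small trim and hold.

```bash

python3 - <<'E'
from h import *
go(world((-.144,.0865,.1633)),(np.pi,0,YM))
C,p=cloud('w12'); m=mill(C)
for a in(-.11,-.10,-.09):
    k=(m[...,0]>a)&(m[...,0]<a+.01)&(abs(m[...,1]-.085)<.03)&(m[...,2]>.163)&(m[...,2]<.172); print(a,np.percentile(m[k][:,1],[2,98]).round(4),np.median(m[k][:,2]).round(4))
E
```

```text
shift [-0.     0.013  0.003] turn [-0.001  0.002  0.004] rows~0.1
-0.11 [0.0736 0.1028] 0.1655
-0.1 [0.0727 0.1037] 0.1656
-0.09 [0.0739 0.1024] 0.165
```

```bash

python3 -m handwheel '[[0,0.014,-0.003,0,0,0.004,1],[0,0.014,-0.003,0,0,0.004,1],[0,0.014,-0.003,0,0,0.004,1],[0,0.014,-0.003,0,0,0.004,1],[0,0.014,-0.003,0,0,0.004,1],[0,0.014,-0.003,0,0,0.004,1],[0,0.014,-0.003,0,0,0.004,1],[0,0.014,-0.003,0,0,0.004,1],[0,0.014,-0.003,0,0,0.004,1],[0,0.014,-0.003,0,0,0.004,1],[0,0.014,-0.003,0,0,0.004,1],[0,0.014,-0.003,0,0,0.004,1]]'
python3 -m handwheel '[[0,0,0,0,0,0,1],[0,0,0,0,0,0,1],[0,0,0,0,0,0,1],[0,0,0,0,0,0,1],[0,0,0,0,0,0,1],[0,0,0,0,0,0,1],[0,0,0,0,0,0,1],[0,0,0,0,0,0,1],[0,0,0,0,0,0,1],[0,0,0,0,0,0,1],[0,0,0,0,0,0,1],[0,0,0,0,0,0,1]]'
python3 -m handwheel '[[0,0,0,0,0,0,1],[0,0,0,0,0,0,1],[0,0,0,0,0,0,1],[0,0,0,0,0,0,1],[0,0,0,0,0,0,1],[0,0,0,0,0,0,1],[0,0,0,0,0,0,1],[0,0,0,0,0,0,1],[0,0,0,0,0,0,1],[0,0,0,0,0,0,1],[0,0,0,0,0,0,1],[0,0,0,0,0,0,1]]'
python3 - <<'E'
from h import *
snap('wrist','w13',False); C,p=cloud('w13'); m=mill(C)
for a in(-.12,-.10,-.09):
    k=(m[...,0]>a)&(m[...,0]<a+.01)&(abs(m[...,1]-.085)<.03)&(m[...,2]>.163)&(m[...,2]<.172); print(a,np.percentile(m[k][:,1],[2,98]).round(4),np.median(m[k][:,2]).round(4))
go((.527,-.314,.195),(np.pi,0,.107))
E
```

```text
clock: 52.22
position: [0.535, 0.07, 0.1644]
tool_rot: [-3.141, 0.002, 0.043]
contact_force: [0.2, 0.3, -1.0]
opening: 0.0308
clock: 53.22
position: [0.535, 0.07, 0.1645]
tool_rot: [-3.141, 0.002, 0.042]
contact_force: [1.0, 0.2, -2.1]
opening: 0.0309
clock: 54.22
position: [0.535, 0.07, 0.1644]
tool_rot: [-3.141, 0.002, 0.043]
contact_force: [0.2, -0.1, -2.0]
opening: 0.0312
-0.12 [0.0705 0.1   ] 0.1659
-0.1 [0.0697 0.1007] 0.1662
-0.09 [0.0708 0.0998] 0.1655
shift [-0.122  1.916 -0.154] turn [-0.001  0.002 -0.082] rows~9.2
```

```bash

python3 -m handwheel '[[-0.03,0.1,-0.08,0,0,0,1],[-0.06,0.25,-0.15,0,0,0,1],[-0.06,0.42,-0.15,0,0,0,1],[-0.06,0.6,-0.15,0,0,0,1],[-0.06,0.77,-0.15,0,0,0,1],[-0.06,0.9,-0.15,0,0,0,1],[-0.06,0.95,-0.15,0,0,0,1]]' >/dev/null
python3 -m handwheel '[[-0.03,0.12,0,0,0,-0.04,1],[-0.06,0.27,0,0,0,-0.08,1],[-0.06,0.42,0,0,0,-0.08,1],[-0.06,0.6,0,0,0,-0.08,1],[-0.06,0.75,0,0,0,-0.08,1],[-0.06,0.87,0,0,0,-0.08,1],[-0.06,0.93,0,0,0,-0.08,1],[-0.06,0.94,0,0,0,-0.08,1],[-0.06,0.94,0,0,0,-0.08,1]]'
python3 -m handwheel '[[0,0,0.1,0,0,0,1],[0,0,0.25,0,0,0,1],[0,0,0.4,0,0,0,1],[0,0,0.55,0,0,0,1],[0,0,0.67,0,0,0,1],[0,0,0.75,0,0,0,1],[0,0,0.75,0,0,0,1],[0,0,0.75,0,0,0,1],[0,0,0.75,0,0,0,1]]'
python3 - <<'E'
from h import *
go((.522,-.309,.0345),(np.pi,0,.1))
E
```

```text
clock: 55.6
position: [0.5271, -0.308, 0.1939]
tool_rot: [-3.14, 0.002, 0.105]
contact_force: [-0.0, 0.4, -2.1]
opening: 0.0306
clock: 56.35
position: [0.5283, -0.3074, 0.0455]
tool_rot: [-3.141, 0.0, 0.107]
contact_force: [0.5, 0.2, -1.3]
opening: 0.0309
shift [-0.032  0.005  0.055] turn [-0.001  0.     0.009] rows~0.3
```

```bash

python3 -m handwheel '[[-0.02,0,0.02,0,0,0,1],[-0.03,0,0.04,0,0,0,1],[-0.03,0,0.055,0,0,0,1],[-0.03,0,0.058,0,0,0,1],[-0.03,0,0.06,0,0,0,1],[-0.03,0,0.06,0,0,0,1]]'
python3 -m handwheel '[[0,0,0,0,0,0,0.25],[0,0,0,0,0,0,0],[0,0,0,0,0,0,-0.2],[0,0,0,0,0,0,-0.5],[0,0,0,0,0,0,-0.5],[0,0,-0.2,0,0,0,-0.5],[0,0,-0.5,0,0,0,-0.5],[0,0,-0.8,0,0,0,-0.5],[0,0,-0.9,0,0,0,-0.5],[0,0,-0.9,0,0,0,-0.5],[0,0,-0.9,0,0,0,-0.5]]'
python3 - <<'E'
from h import *
snap('wrist','w14'); snap('top','t9'); snap('side','s9')
C,p=cloud('w14'); x,y,z=C[...,0],C[...,1],C[...,2]
m=(z>.03)&(z<.045)&(x>.40)&(x<.66)&(y>-.42)&(y<-.2); print(m.sum(),np.percentile(z[m],[5,50,95]).round(4),cv2.minAreaRect((C[m][:,:2]*1000).astype(np.float32)))
for f in('t9','s9'):
    C,p=cloud(f); m=mill(C); k=(m[...,2]>.24)&(m[...,2]<.28)&(abs(m[...,0])<.03)&(abs(m[...,1])<.12); print('tab',np.percentile(m[k][:,1],[5,50,95]).round(4) if k.sum() else '')
crop('t9',170,100,470,275,2.6,'t9c')
E
```

```text
clock: 56.85
position: [0.5208, -0.3098, 0.0358]
tool_rot: [3.141, 0.001, 0.105]
contact_force: [-8.5, 4.6, 22.8]
opening: 0.0308
clock: 57.77
position: [0.5242, -0.3111, 0.218]
tool_rot: [3.137, -0.006, 0.105]
contact_force: [1.3, 0.3, 0.2]
opening: 0.0641
4011 [0.035  0.0376 0.0394] ((518.8943481445312, -310.6612548828125), (130.06802368164062, 32.14567184448242), 6.043605327606201)
tab [-0.01   -0.0003  0.0096]
tab [-0.0082  0.0057  0.0152]
```

View pics/t9c.png

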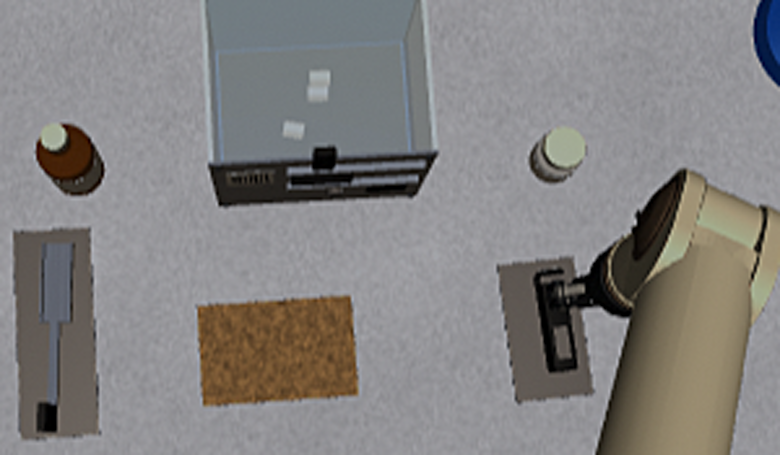

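The last picture shows the boat on its mat at (57,335) and three slugs in the chamber. The gate is shut with its tab centred at (324,157), and the scanner is flat on its mat at (556,320).

```bash
python3 -c "
from cell import finish_job
print(finish_job())"
```

```text
the job is handed in; nothing more can be done
None
```

The job is done and handed in at about 58 s on the robot's clock.

- **Gate, first half:** I slid it from about 23 mm open to its stop.
- **Slugs:** Three slugs were on the mat. I laid all three in the steel boat, passed it through the slot and tipped it to about 45°. All three can be seen on the chamber floor.
- **Clearance:** The boat never touched the cover plate or gate as far as I can tell. The wrist force stayed near zero, and the computed clearances were several mm. I had no direct contact check.
- **Boat:** It came out empty and is back flat on its own mat.
- **Gate, second half:** It is shut against its stop. The last tab readings disagreed slightly: 0 mm off centre from the top camera and about 6 mm from the side camera. I trust the top camera, because the stop force rose on closing.
- **Scanner:** I held it square to the label for over 2 s with its window about 8 cm away. It was about 1 mm off the label's centre. It now lies flat on its own mat, with its top 37–38 mm above the bench as expected.
- **Placing force:** Setting the scanner down pressed with about 23 N at the wrist, which is within the limits.
- **Bottle, jar and beaker:** I never went near them. The bottle and jar are in place in the last picture. The beaker was hidden behind the arm, so I did not check it again.

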